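Load and start the pod coffee machine

ROBOT

A 7-joint arm with a two-finger parallel gripper is mounted at the origin on a cart in front of the work surface, level with it; the furniture and walls round the work are solid. World frame = base frame: x ahead of the robot, y to its left, z up, the work surface at z = 0. Lengths are in mm, angles in rad, forces in N, time in s.
With the tool pointing down it reaches from about 350 to 775 mm from the base axis. Payload 3.1 kg.
Tool frame: the origin (TCP) lies on the centre line of the jaws, within the pads' length; the fingertips stand 19 mm ahead of it and the grasp point (between the pads) is the TCP; y points along the fingers, x is the direction in which the jaws open and shut, and the axes are right-handed (so a half turn about y gives the same grasp; the last joint's range is limited). The gripper opens to 85 mm and grips with 20 to 120 N. Pads are 22 mm wide; open, the fingers measure 114 mm over their backs; the gripper's body (76 mm by 85 mm) begins 54 mm behind the grasp point. The pads swing forward as they close: fully open they stand 13 mm farther back than shut.
Start: joints at [1.206, 0.311, 0.014, 1.512, -0.004, 1.319, -0.027], TCP at [174.506, -521.599, 212.004] pointing down, gripper open.
Joint ranges: [-2.7, 2.7], [-0.3, 1.91], [-1.27, 1.3], [0.12, 2.57], [-1.44, 4.58], [0.2, 2.03], [-3.05, 3.05]. Speed limits (rad/s): [2.79, 2.79, 3.14, 3.14, 3.14, 3.14, 3.14].

INTERFACE

Orientations are given as a rotation vector (axis times angle).
In Python, from plant import robot gives the robot as it stands.
- The arm moves only by the tool carry_out, never from a script. Its arguments are lists of equal length, an entry for each row: "delta_pos": the shift along the world's x, y, z in mm, a list of three; "rot": the turn, a rotation vector about the world's x, y, z in degrees, a list of three; "hand": the opening, from 0 (shut) to 1 (fully open). In form: {"delta_pos": [[tx, ty, tz], ...], "rot": [[rx, ry, rz], ...], "hand": [hand, ...]}. A call has 1 to 10 rows; each row shifts and turns the commanded pose from where the row before left it; what a row does not reach is not made up. A row lasts 1/8 s, in which the tool goes at most 62.5 mm and 10.7 degrees, less where a joint would pass 70% of its speed; a pose out of reach is approached as far as the arm can. A call is refused whole if a number of a shift passes 62.5 or a number of a turn 10.7, either way. A call with a gripper value outside its range is refused whole. The fingers move at their own pace and stop on an object; the grip force is fixed at half the most. Time passes only in rows, so rows that do not move let the fingers close. It gives the time, the measured TCP pose, the force and the opening at its end, in the units of the state.
- robot.state(): the state, without advancing time (a new reading comes with each control period).
- robot.capture(name): name is "side" or "top" or "wrist"; returns a dict with "img" (400x640x3 uint8, red, green, blue), "intrinsics" (3x3 intrinsics, pixels), "rvec" (rotation vector, rad) and "tvec" (3), from world to camera coordinates, as OpenCV has them. Camera axes: x right, y down, z forward; pixel columns grow to the right and rows downward; lengths in mm; the calibration is good to about 2 mm. The wrist camera is an equidistant fisheye: a pixel r from the principal point sees the ray r / f radians off the axis. A picture is of the moment at which its call begins. There is no depth.
- robot.sign_off(): hands the job in, once; it reports no verdict.
The state is a dict: "t": time; "joint_pos": joint angles; "joint_velocities": joint speeds; "joint_efforts": joint torques, N m; "eef_pos": TCP position; "tcp_rot": TCP orientation; "contact_force": force on the tool from outside, world axes, zero at the start; "ft_torque": the same for the moment, N m; "grip_width": finger opening in mm.
Only numpy, scipy, OpenCV 4.12 (cv2) and the standard library are available. Lean on these libraries where they do the work, as an engineer would, in place of code of your own. Each camera call takes 0.05 s, during which the arm holds its last target.

TASK

Get the coffee started: put the loaded pod holder nose first well into the slot of the coffee machine, let go of it, then push it by the end of its grip, without forcing it, until it meets the stop inside. Swing the raised clamp lever all the way down over it, press the start button on top of the machine, and let everything go. Leave the mug standing under the spout and do not knock the other things about.

Things in the scene. Friction and masses are not known exactly. Their poses are not given: they have to be found in the camera images.
- machine: fixed grey-black pod coffee machine, 230 long, 125 wide, 242 high (mm), left of a tall fridge whose near corner is at x 0.39, y -0.27 m. Origin on the worktop below the middle of the slot's mouth; x points into the machine (as the holder slides in), y left, z up. The head (z 147 to 200) overhangs the drip pan; the level slot opens in its front (x = 0). Behind it a tower (x 116 to 180, z to 241).
- slot_mouth (a point): middle of the slot's floor at its mouth, 165 mm above the worktop, axes as the machine's. The slot is 70 wide, 25 high and runs 92 mm in along x to a rigid stop, hidden under the lever's hinge. Short flared lips stand up to 16 mm out of the mouth. Its roof is open in the middle, where the lever's foot comes down.
- pod_holder: loose black pod holder, 163 long, 66 wide, 0.15 kg, flat on the worktop, a silver pod in its well. Origin at its underside below the pod; x points to the nose, z up. Carriage x -45 to 45, 22 thick, nose corners cut back; behind it the grip. Fully home its origin is 47 mm inside the mouth. It slides with little friction; only the stop resists. Put 65 mm or more into the slot, it stays when let go.
- holder_nose (a point): foremost point of the pod holder, 11 mm above its underside, at its x = +45
- holder_grip (a point): middle of the holder's straight grip, 88 mm behind its origin and 13 mm above its underside; the grip is 60 long (holder's x -118 to -58), 22 wide, 26 high, flush with the underside; take it across the 22 mm from above. When home, the grip's end still stands 71 mm out of the mouth; axes as the holder's
- clamp (a joint): clamp lever, rad: 0 = fully down, starts raised at 0.85 to 1.1 and stays where it is left (0.2 N m of friction). Hinged about the machine's y axis at x = 100, z = 210 mm in the machine's frame; it swings down towards the machine's front. Its foot dips 7 mm into the holder's well, so it closes only when the holder is in.
- clamp_bar (a point): middle of the lever's black cross bar, 90 long along the machine's y, 14 mm thick, 118 mm from the hinge; press it down from above. With the lever down it lies 18 mm in front of the mouth, at z = 216 mm
- start_button (a joint): start button, m: 0 = up, about 0.006 = fully pressed (takes 5 N), springs back
- start_button_top (a point): middle of the white start button's top, 30 mm across, facing up on the tower of the machine
- spout (a point): lower end of the coffee spout, 128 mm above the worktop
- mug: empty white mug with a handle (on its left), 78 across, 85 high, standing on the drip grille under the spout; origin at the centre of its underside; leave it
- honey_jar: honey jar with a black lid, 70 across, 104 high, beside the machine; origin at the centre of its underside; leave it
- pepper_mill: wooden pepper mill, 58 across, 150 high; origin at the centre of its underside; leave it
There are look-alikes about, which are no part of the job. What is shaped like the pod_holder but pink is not meant.

How it is judged (in metres and radians):
On the way, in this order (a step that is already met when the one before it is completed fails the run):
1. the pod holder rests in the slot, its nose 50 to 85 mm deep, let go of (x of holder_nose in the frame of slot_mouth between 0.05 and 0.085 m and z of holder_nose in the frame of slot_mouth between 0.004 and 0.022 m and angle between the x axis of pod_holder and the x axis of machine, either way round below 0.15 rad and contact force between the fingers and pod_holder below 0.1 N), for 0.1 s.
2. the pod holder is pushed home, to within 3 mm of the stop (x of holder_nose in the frame of slot_mouth above 0.089 m and z of holder_nose in the frame of slot_mouth between 0.004 and 0.022 m), for 0.2 s.
3. the clamp lever is fully down on the holder (value of joint clamp below 0.06 rad), for 0.2 s.
4. the start button is pressed down (value of joint start_button above 0.004 m), for 0.05 s.
At the end, for the whole second after the job is handed in: The pod holder lies in the slot with its nose within 3 mm of the stop, the clamp lever is down (under 0.06 rad), the start button has been pressed and is up again, and the mug stands upright within 30 mm of the spout's axis (all of step 2 and value of joint clamp below 0.06 rad and value of joint start_button below 0.002 m and horizontal distance between mug and spout below 0.03 m and angle between mug's own z axis and vertical below 0.15 rad and linear speed of pod_holder below 0.02 m/s); the robot touches nothing.
It fails at once if the pod holder is forced against the machine with more than 60 N (contact force between pod_holder and machine above 60 N).
It fails at once if the mug is tipped (angle between mug's own z axis and vertical above 0.5 rad).
It fails at once if the honey jar is pushed away or knocked over (distance of honey_jar from where it was at the start of the episode above 0.03 m or angle between honey_jar's own z axis and vertical above 0.5 rad).
It fails at once if the pepper mill is pushed away or knocked over (distance of pepper_mill from where it was at the start of the episode above 0.03 m or angle between pepper_mill's own z axis and vertical above 0.5 rad).
It also fails if it takes over 64 s, if anything falls off the work surface, if the arm or the gripper's body presses on something with over 40 N, if the wrist force passes 120 N, or if a joint passes its speed limit or range.

## Working session

There is one attempt and no reset: what is moved stays moved. The work goes in short steps, Python scripts to look and compute and a tool call to move; the robot and the scene stay as the last step left them, time stands still between calls to the robot, and variables do not carry over. Pictures are saved under pics/ and viewed, and the job is handed in when it is done.

Besides the shell and the picture viewer there is one more tool, called after "Emit:" by a JSON object that holds its "method" and its "body", one argument or row to a line. carry_out: Moves the arm, as the interface text tells. Its arguments: {"type":"object","properties":{"delta_pos":{"type":"array"},"rot":{"type":"array"},"hand":{"type":"array"}},"required":["delta_pos","rot","hand"]}

```bash
mkdir -p pics; ls; cat > h.py <<'E'
import numpy as np, cv2
from plant import robot
def cap(n,tag):
    c=robot.capture(n); cv2.imwrite(f'pics/{tag}.png',c['img'][:,:,::-1])
    np.savez(f'pics/{tag}.npz',**{k:np.array(v) for k,v in c.items()}); return c
def load(tag): return dict(np.load(f'pics/{tag}.npz'))
def ray(c,u,v,fish=False):
    K=np.array(c['intrinsics']);R,_=cv2.Rodrigues(np.array(c['rvec'],float));t=np.array(c['tvec'],float).ravel()
    x=(u-K[0,2])/K[0,0];y=(v-K[1,2])/K[1,1]
    if fish:
        r=np.hypot(x,y); s=np.sin(r)/r if r>1e-9 else 1; d=np.array([x*s,y*s,np.cos(r)])
    else: d=np.array([x,y,1.])
    d=R.T@d; return -R.T@t, d/np.linalg.norm(d)
def plane(c,u,v,z,fish=False):
    o,d=ray(c,u,v,fish); return o+d*(z-o[2])/d[2]
def proj(c,p,fish=False):
    K=np.array(c['intrinsics']);R,_=cv2.Rodrigues(np.array(c['rvec'],float));t=np.array(c['tvec'],float).ravel()
    q=R@np.array(p,float)+t
    if fish:
        a=np.arctan2(np.hypot(q[0],q[1]),q[2]);h=np.hypot(q[0],q[1]); x,y=q[0]/h*a,q[1]/h*a
    else: x,y=q[0]/q[2],q[1]/q[2]
    return np.array([K[0,0]*x+K[0,2],K[1,1]*y+K[1,2]])
def tri(rs):
    A=np.zeros((3,3));b=np.zeros(3)
    for o,d in rs:
        P=np.eye(3)-np.outer(d,d);A+=P;b+=P@o
    p=np.linalg.solve(A,b); return p,[np.linalg.norm((np.eye(3)-np.outer(d,d))@(p-o)) for o,d in rs]
E
python3 - <<'E'
from h import *
for n in ('side','top','wrist'):
    c=cap(n,n+'0'); print(n,c['intrinsics'],ray(c,320,200,n=='wrist'))
print(robot.state())
E
```

```text
pics
side [[430.83773634   0.         325.49474247]
 [  0.         430.83773634 199.17039518]
 [  0.           0.           1.        ]] (array([-138.80285661,  947.71117016,  560.1924112 ]), array([ 0.54009258, -0.76424423, -0.35246385]))
top [[372.22249943   0.         322.70712127]
 [  0.         372.22249943 203.73701389]
 [  0.           0.           1.        ]] (array([ 376.34455876,  105.47197426, 1112.80403335]), array([ 0.05145931,  0.03002884, -0.99822353]))
wrist [[309.70691629   0.         316.49086354]
 [  0.         309.70691629 196.96087999]
 [  0.           0.           1.        ]] (array([ 239.34066925, -500.7229945 ,  372.75346636]), array([-0.25917608, -0.09543475, -0.96110352]))
{'t': 0.15, 'joint_pos': array([ 1.20626955,  0.31156422,  0.01397603,  1.51268588, -0.0043941 ,
        1.31916179, -0.02721091]), 'joint_velocities': array([-5.37152825e-04, -1.64856939e-03,  6.31853444e-04, -5.13916893e-03,
        1.17770447e-03,  8.38380636e-05, -2.81965143e-04]), 'joint_efforts': array([ 1.08899148e-03, -3.80269468e+01,  1.46702179e-01, -2.30847090e+01,
        1.22797012e-02,  9.68030014e-03, -1.07794296e-06]), 'eef_pos': array([ 174.32627067, -521.03725568,  211.15951641]), 'tcp_rot': array([-1.34382742,  0.96921575, -0.96673648]), 'contact_force': array([0.170657  , 0.38493035, 0.53429967]), 'ft_torque': array([0.00465364, 0.01249562, 0.00556814]), 'grip_width': 85.42981006277535}
```

View pics/side0.png

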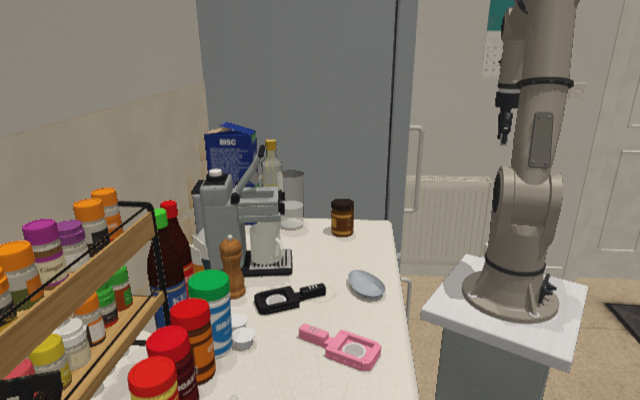

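View pics/top0.png

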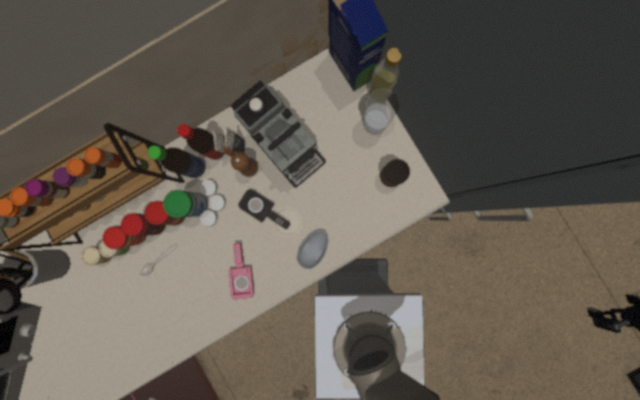

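View pics/wrist0.png

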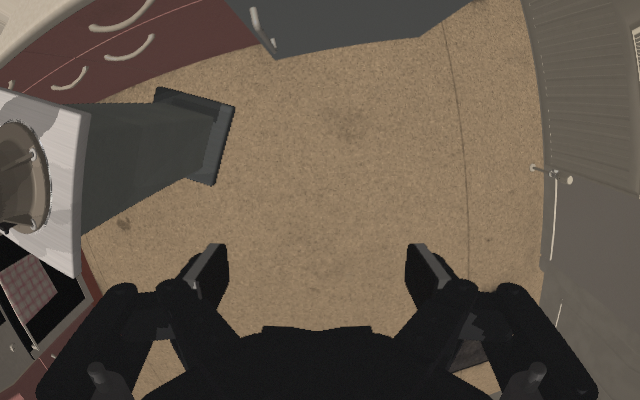

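```bash
python3 - <<'E'
from h import *
c=load('top0');im=c['img'][:,:,::-1]
cv2.imwrite('pics/topcrop.png',cv2.resize(im[70:270,210:410],(800,800)[:2],interpolation=cv2.INTER_CUBIC)[:, :][:600])
cv2.imwrite('pics/topcrop2.png',cv2.resize(im[170:310,210:350],(600,600),interpolation=cv2.INTER_CUBIC))
s=load('side0')['img'][:,:,::-1]
cv2.imwrite('pics/sidecrop.png',cv2.resize(s[110:330,180:400],(600,600),interpolation=cv2.INTER_CUBIC))
for uv in [(447,202),(265,205),(310,165)]: print(uv,plane(c,*uv,0))
for p in [(0,0,0),(500,0,0),(0,300,0),(390,-270,0)]: print(p,proj(c,p))
E
```

```text
(447, 202) [ 4.22168097e+02 -2.38317387e+02 -2.27373675e-13]
(265, 205) [421.12584933 304.39611109   0.        ]
(310, 165) [539.56771081 167.63517645   0.        ]
(0, 0, 0) [369.23449904 346.71972399]
(500, 0, 0) [366.0962934  177.19857127]
(0, 300, 0) [267.50865999 347.30603988]
(390, -270, 0) [458.06202272 212.68110944]
```

View pics/topcrop.png

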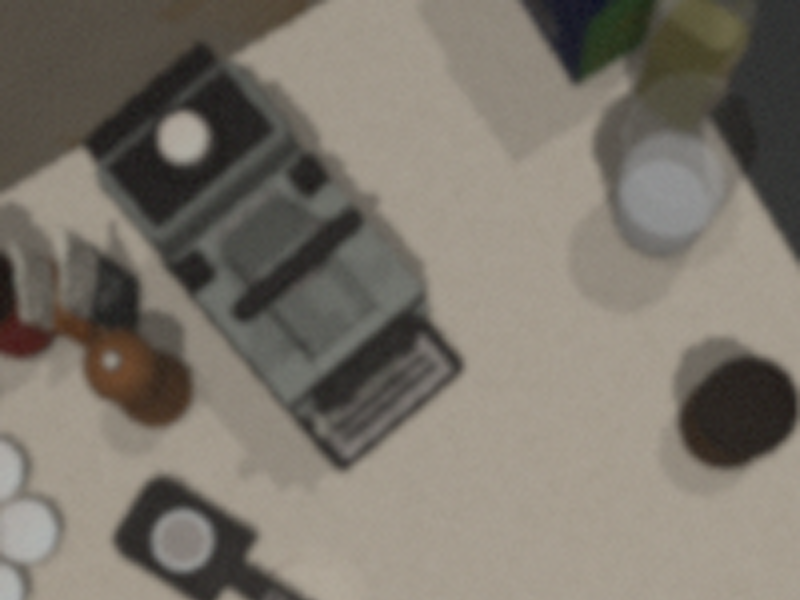

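View pics/topcrop2.png

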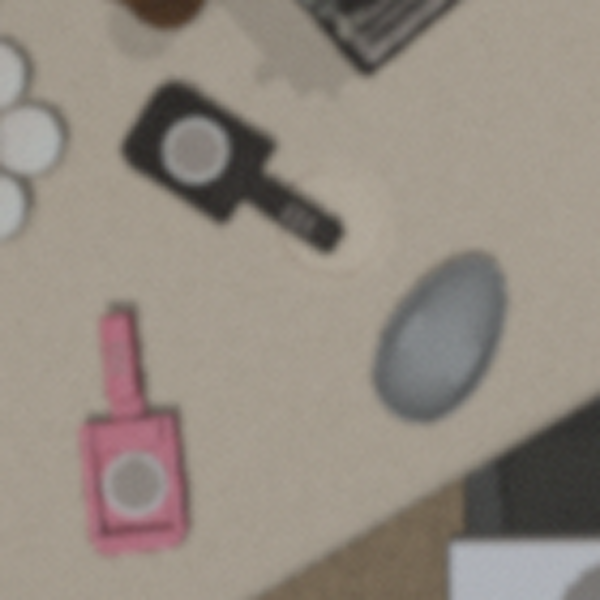

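View pics/sidecrop.png

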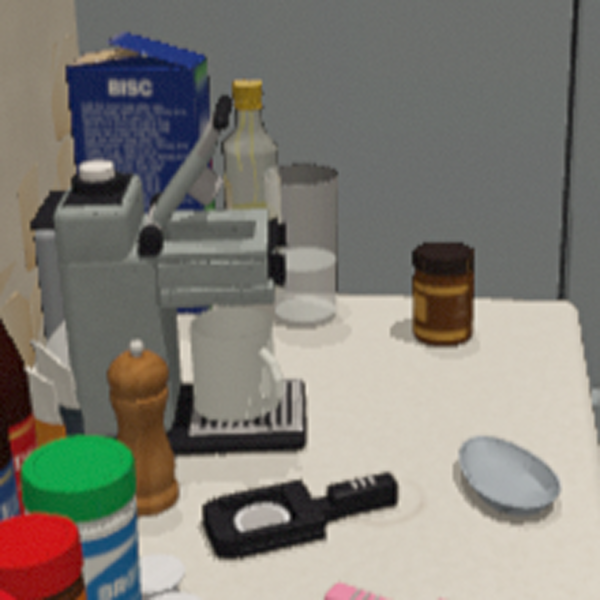

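```bash
python3 - <<'E'
from h import *
c=load('top0');im=c['img'][:,:,::-1]
cv2.imwrite('pics/tc3.png',cv2.convertScaleAbs(cv2.resize(im[75:195,225:335],(770,840),interpolation=cv2.INTER_CUBIC)[:600],alpha=1.5))
cv2.imwrite('pics/tc4.png',cv2.convertScaleAbs(cv2.resize(im[120:200,245:335],(800,711),interpolation=cv2.INTER_CUBIC)[:600],alpha=1.5))
s=load('side0')['img'][:,:,::-1]
cv2.imwrite('pics/sc3.png',cv2.resize(s[140:280,185:305],(514,600),interpolation=cv2.INTER_CUBIC))
E
```

```text
(no output)
```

View pics/tc3.png

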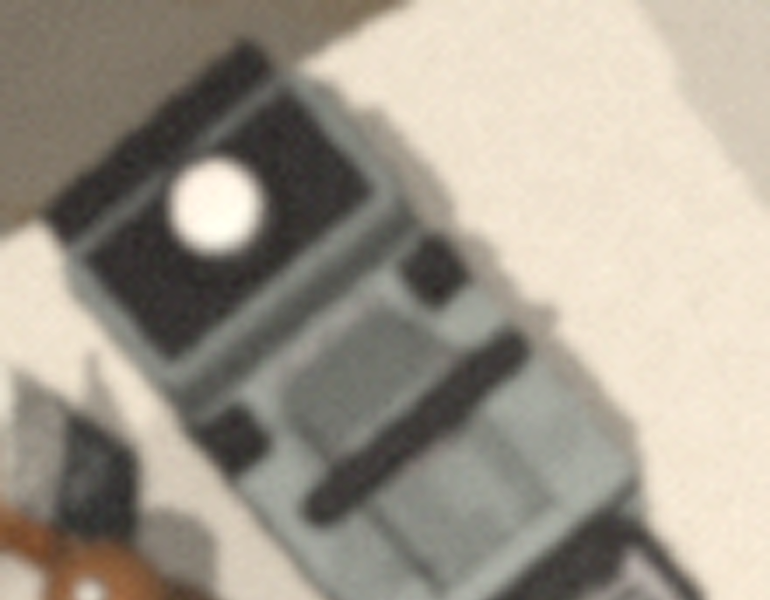

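View pics/sc3.png

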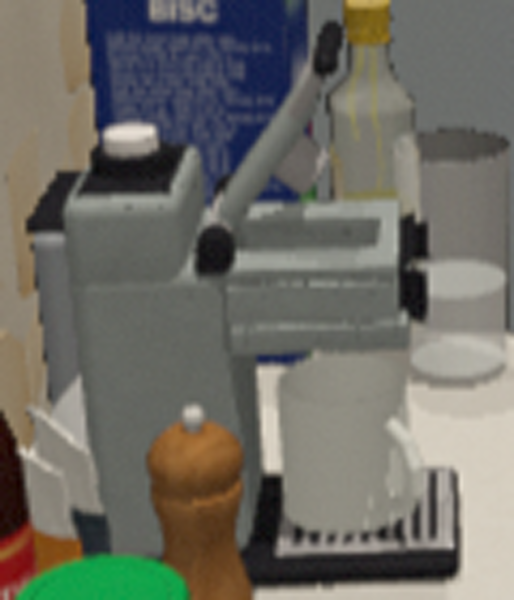

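```bash
python3 - <<'E'
from h import *
t=load('top0');s=load('side0')
T=lambda x,y:((x+.5)/7+225-.5,(y+.5)/7+75-.5)
S=lambda x,y:((x+.5)/4.283+185-.5,(y+.5)/4.286+140-.5)
def L(n,a,b): p,e=tri([ray(t,*T(*a)),ray(s,*S(*b))]); print(n,p.round(1),np.round(e,1)); return p
L('button',(215,205),(131,132))
L('barL',(322,505),(323,60))
L('barR',(513,345),(332,32))
for n,z,pts in [('tower',241,[(72,262),(175,385),(405,205),(305,78)]),('head',200,[(335,598),(632,472),(205,432),(460,270)])]:
    for p in pts: print(n,p,plane(t,*T(*p),z).round(1))
tt=t['img'].astype(int)
# holder points, crop2 scale 600/140 at (210,170)
C=lambda x,y:((x+.5)/4.2857+210-.5,(y+.5)/4.2857+170-.5)
print('pod',plane(t,*C(196,150),20)); print('grip end',plane(t,*C(335,235),26))
print('pink',plane(t,*C(135,480),0))
E
```

```text
button [645.2 277.6 261.4] [1.4 1.4]
barL [534.9 235.2 309.9] [1. 1.]
barR [584.3 175.  306.7] [1.6 1.6]
tower (72, 262) [634.2 331.8 241. ]
tower (175, 385) [591.2 296.8 241. ]
tower (405, 205) [651.4 218.  241. ]
tower (305, 78) [695.9 251.7 241. ]
head (335, 598) [524.3 249.4 200. ]
head (632, 472) [567.2 143.7 200. ]
head (205, 432) [584.3 295.2 200. ]
head (460, 270) [640.6 203.9 200. ]
pod [421.86773401 329.40280809  20.        ]
grip end [362.22043114 233.31326628  26.        ]
pink [193.47591329 377.56207316   0.        ]
```

View pics/tc4.png

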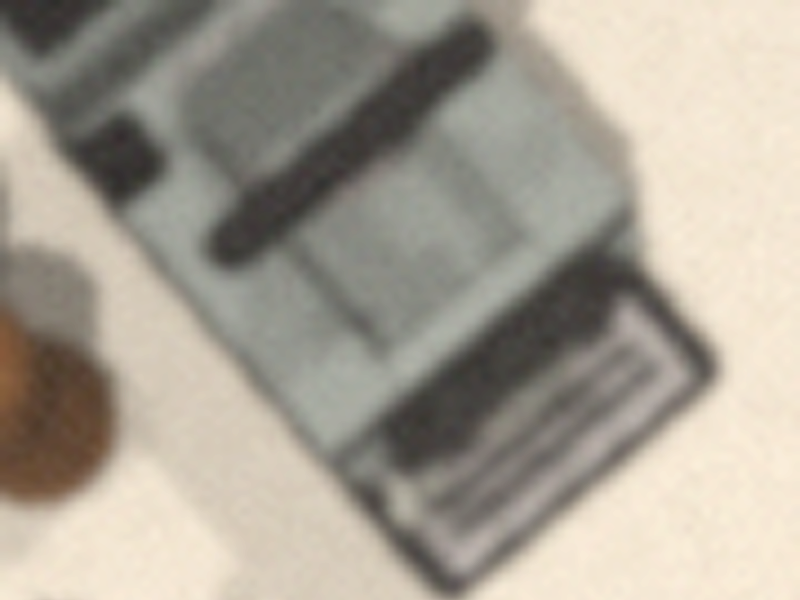

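```bash
python3 - <<'E'
from h import *
t=load('top0');s=load('side0')
T=lambda x,y:((x+.5)/8.889+245-.5,(y+.5)/8.889+120-.5)
T3=lambda x,y:((x+.5)/7+225-.5,(y+.5)/7+75-.5)
S=lambda x,y:((x+.5)/4.283+185-.5,(y+.5)/4.286+140-.5)
fl=plane(t,*T(330,455),200);fr=plane(t,*T(633,207),200);print('head front',fl,fr,fl-fr,np.hypot(*(fl-fr)[:2]),(fl+fr)/2)
pl=plane(t,*T(452,590),25);pr=plane(t,*T(715,370),25);print('pan front',pl,pr,np.hypot(*(pl-pr)[:2]),(pl+pr)/2)
print(tri([ray(t,*T(330,455)),ray(s,*S(400,250))]), 'head fl')
print(tri([ray(t,*T3(175,365)),ray(s,*S(170,195))]), 'tower fl dark')
print(tri([ray(t,*T(452,590)),ray(s,*S(455,560))]), 'pan fl')
# mill cap
print(tri([ray(t,(90+.5)/4+0+0,0)]) if 0 else '')
o=np.array([645.2,277.6]);bm=np.array([559.6,205.1])
for yaw in (38,39,40,41):
    a=np.radians(yaw);x=np.array([np.cos(a),np.sin(a)]);y=np.array([-x[1],x[0]])
    for n,p in [('btn',o),('bar',bm),('hf',((fl+fr)/2)[:2]),('pf',((pl+pr)/2)[:2])]: print(yaw,n,(p-o)@x,(p-o)@y)
E
```

```text
head front [497.16634914 226.66415289 200.        ] [565.05384043 141.51378216 200.        ] [-67.88749129  85.15037073   0.        ] 108.9003999500578 [531.11009478 184.08896752 200.        ]
pan front [474.85740144 209.89149942  25.        ] [546.43079925 121.99403216  25.        ] 113.35217697170026 [510.64410035 165.94276579  25.        ]
(array([495.20659612, 224.9736773 , 205.97342454]), [np.float64(1.449003667949477), np.float64(1.449003667949537)]) head fl
(array([597.33409741, 296.05876119, 238.43838115]), [np.float64(1.7989835366808837), np.float64(1.7989835366809095)]) tower fl dark
(array([474.96696725, 210.40467871,  11.01848777]), [np.float64(1.4111993126754114), np.float64(1.4111993126755715)]) pan fl

38 btn 0.0 0.0
38 bar -112.08917746984567 -4.430157348610996
38 hf -147.47521240460838 -3.446939806905458
38 pf -174.77455343119834 -5.146217581208644
39 btn 0.0 0.0
39 bar -112.14942265182995 -2.473256731764319
39 hf -147.5129086099219 -0.8726174749673105
39 pf -174.83774830101316 -2.0951972459687735
40 btn 0.0 0.0
40 bar -112.17550603325864 -0.5156027369581554
40 hf -147.5056709542832 1.701970664706962
40 pf -174.8476858990042 0.9564613066488606
41 btn 0.0 0.0
41 bar -112.1674196688811 1.4422083154364436
41 hf -147.4535016423523 4.276040367629408
41 pf -174.80436319808283 4.00782851188704
```

```bash
python3 - <<'E'
from h import *
st=robot.state();R,_=cv2.Rodrigues(st['tcp_rot']);print(R.round(3))
w=load('wrist0');Rw,_=cv2.Rodrigues(w['rvec']);cam=-Rw.T@w['tvec'].ravel()
print('cam in tool',R.T@(cam-st['eef_pos']),'cam axes in tool',(R.T@Rw.T).round(2))
t=load('top0');g=t['img'].max(2)
m=((g<75)).astype(np.uint8);m[:,:235]=0;m[:188]=0;m[235:]=0;m[:,300:]=0
n,l,s,ce=cv2.connectedComponentsWithStats(m);print(s[:6])
i=1+s[1:,4].argmax();cs,_=cv2.findContours((l==i).astype(np.uint8),0,2);cc=max(cs,key=len)[:,0]
P=np.array([plane(t,u,v,22)[:2] for u,v in cc]);
(ctr,wh,a)=cv2.minAreaRect(P.astype(np.float32));print(ctr,wh,a)
b=cv2.boxPoints((ctr,wh,a));print(b)
# pod
gm=t['img'].astype(int);pm=((g>90)).astype(np.uint8);
sub=np.zeros_like(m);cv2.drawContours(sub,[cc.reshape(-1,1,2)],-1,1,-1)
pp=np.argwhere((sub==1)&(pm==1));pp=pp[np.hypot(pp[:,1]-256,pp[:,0]-205)<10];v,u=pp.mean(0);print(u,v,len(pp),plane(t,u,v,20))
e=P[np.argsort(P[:,1])[:4]];print('grip end pts',e)
E
```

```text
[[ 0.317 -0.001  0.948]
 [-0.948  0.002  0.317]
 [-0.002 -1.    -0.   ]]
cam in tool [   1.07782313 -161.60151928   68.08768723] cam axes in tool [[ 1.   -0.   -0.  ]
 [ 0.   -0.27  0.96]
 [-0.   -0.96 -0.27]]
[[     0      0    640    400 255493]
 [   239    190     50     38    507]]
(403.4637145996094, 299.75262451171875) (156.580322265625, 62.73427200317383) 57.19242858886719
[[334.68066 250.94547]
 [387.4085  216.9548 ]
 [472.24677 348.55978]
 [419.51892 382.55045]]
255.2463054187192 204.65024630541873 203 [421.77337061 329.71128099  20.        ]
grip end pts [[369.33896193 233.0771383 ]
 [363.47872649 233.13452345]
 [372.30976976 235.99024273]
 [360.58854058 236.10372259]]
```

Emit:
{"method": "carry_out", "body": {
  "delta_pos": [
    [20, 50, 10],
    [25, 54, 10],
    [25, 54, 10],
    [25, 54, 10],
    [25, 54, 10],
    [16, 50, 0],
    [16, 50, 0],
    [16, 50, 0],
    [16, 50, 0],
    [10, 30, 0]
  ],
  "rot": [
    [0, 0, 0],
    [0, 0, 0],
    [0, 0, 0],
    [0, 0, 0],
    [0, 0, 0],
    [0, 0, 9.8],
    [0, 0, 9.8],
    [0, 0, 9.8],
    [0, 0, 9.9],
    [0, 0, 0]
  ],
  "hand": [1, 1, 1, 1, 1, 1, 1, 1, 1, 1]
}}

```text
t: 1.4
eef_pos: [368.6, -22.7, 262.0]
tcp_rot: [-1.526, 0.436, -0.437]
contact_force: [0.1, -0.3, -0.9]
grip_width: 85.6
```

Emit:
{"method": "carry_out", "body": {
  "delta_pos": [
    [1, 46, -17],
    [1, 46, -17],
    [1, 46, -17],
    [1, 46, -17],
    [1, 46, -17],
    [1, 46, -17],
    [0, 2, 0],
    [0, 0, 0]
  ],
  "rot": [
    [0, 0, 0],
    [0, 0, 0],
    [0, 0, 0],
    [0, 0, 0],
    [0, 0, 0],
    [0, 0, 0],
    [0, 0, 0],
    [0, 0, 0]
  ],
  "hand": [1, 1, 1, 1, 1, 1, 1, 1]
}}

```text
t: 2.4
eef_pos: [374.3, 251.9, 159.7]
tcp_rot: [-1.527, 0.441, -0.44]
contact_force: [-0.6, -0.3, 0.1]
grip_width: 85.5
```

```bash
python3 - <<'E'
from h import *
c=cap('wrist','w1');s=robot.state();R,_=cv2.Rodrigues(s['tcp_rot']);print(s['eef_pos'],R.round(3),np.degrees(np.arctan2(R[1,2],R[0,2])))
for p in [(421.8,329.7,20),(374.9,255.2,26)]: print(proj(c,p,True))
E
```

```text
[374.87227287 251.17597675 159.99851499] [[ 0.845  0.     0.534]
 [-0.534 -0.001  0.845]
 [ 0.001 -1.    -0.001]] 57.71551989515571
[313.97626342  88.88103799]
[314.07401125 179.5917855 ]
```

View pics/w1.png

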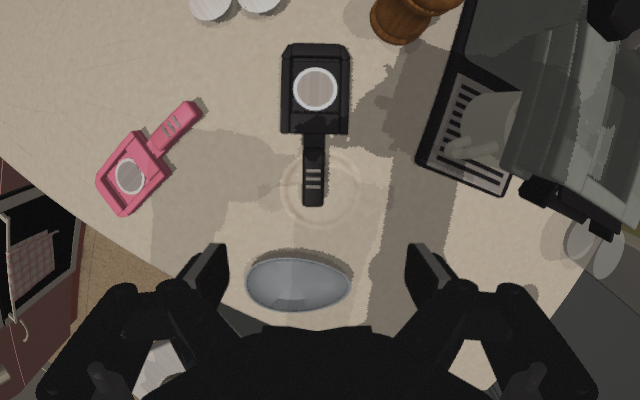

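```bash
python3 - <<'E'
from h import *
c=load('w1')
for n,uv,z in [('pod',(315.5,88),20),('gripL',(303.5,197),26),('gripR',(323,197),26),('gripL2',(304.5,150),26),('gripR2',(324,150),26),('bowltop',(298,251),30),('bowlR',(350,285),30),('carL',(282,60),22),('carL2',(280.5,132),22),('carR',(347.5,55),22),('carR2',(348.5,132),22)]:
    print(n,plane(c,*uv,z,True).round(1))
E
```

```text
pod [423.5 329.7  20. ]
gripL [356.6 245.9  26. ]
gripR [372.9 235.6  26. ]
gripL2 [382.7 284.7  26. ]
gripR2 [398.5 274.7  26. ]
bowltop [320.8 201.   30. ]
bowlR [345.8 135.7  30. ]
carL [411.4 370.3  22. ]
carL2 [372.2 311.7  22. ]
carR [466.8 341.1  22. ]
carR2 [427.7 276.7  22. ]
```

Emit:
{"method": "carry_out", "body": {
  "delta_pos": [
    [1, 3.5, -30],
    [0, 0, -40],
    [0, 0, -40],
    [0, 0, -20],
    [0, 0, -7],
    [0, 0, 0],
    [0, 0, 0]
  ],
  "rot": [
    [0, 0, -0.4],
    [0, 0, 0],
    [0, 0, 0],
    [0, 0, 0],
    [0, 0, 0],
    [0, 0, 0],
    [0, 0, 0]
  ],
  "hand": [1, 1, 1, 1, 1, 1, 1]
}}

```text
t: 3.32
eef_pos: [376.7, 256.2, 24.2]
tcp_rot: [-1.523, 0.445, -0.448]
contact_force: [1.1, 0.5, 1.6]
grip_width: 85.1
```

```bash
python3 - <<'E'
from h import *
c=cap('wrist','w2');s=robot.state();print(s['eef_pos'],s['contact_force'])
E
```

```text
[376.55151395 256.25096352  24.11991606] [ 0.43408826 -0.39374354  0.00852708]
```

View pics/w2.png

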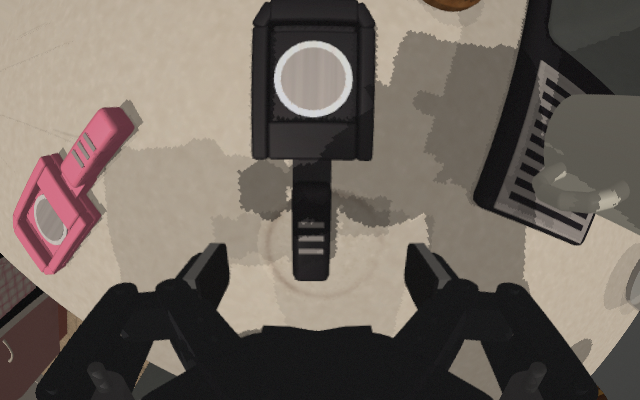

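Emit:
{"method": "carry_out", "body": {
  "delta_pos": [
    [0, 0, -1],
    [0, 0, 0],
    [0, 0, 0],
    [0, 0, 0],
    [0, 0, 0],
    [0, 0, 0],
    [0, 0, 0],
    [0, 0, 0]
  ],
  "rot": [
    [0, 0, 0],
    [0, 0, 0],
    [0, 0, 0],
    [0, 0, 0],
    [0, 0, 0],
    [0, 0, 0],
    [0, 0, 0],
    [0, 0, 0]
  ],
  "hand": [0, 0, 0, 0, 0, 0, 0, 0]
}}

```text
t: 4.38
eef_pos: [375.5, 255.9, 22.0]
tcp_rot: [-1.524, 0.446, -0.446]
contact_force: [1.0, -0.4, 0.7]
grip_width: -0.5
```

```bash
python3 - <<'E'
from h import *
c=cap('wrist','w3');s=robot.state();print(s['eef_pos'],s['grip_width'])
c=cap('side','s3');cv2.imwrite('pics/s3c.png',cv2.resize(c['img'][210:350,200:420,::-1],(770,490),interpolation=cv2.INTER_CUBIC))
E
```

```text
[375.46810249 255.91574224  21.99810901] -0.04744585670119746
```

View pics/w3.png

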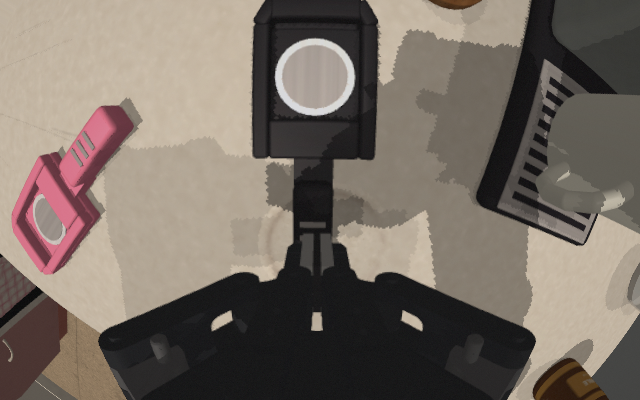

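View pics/s3c.png

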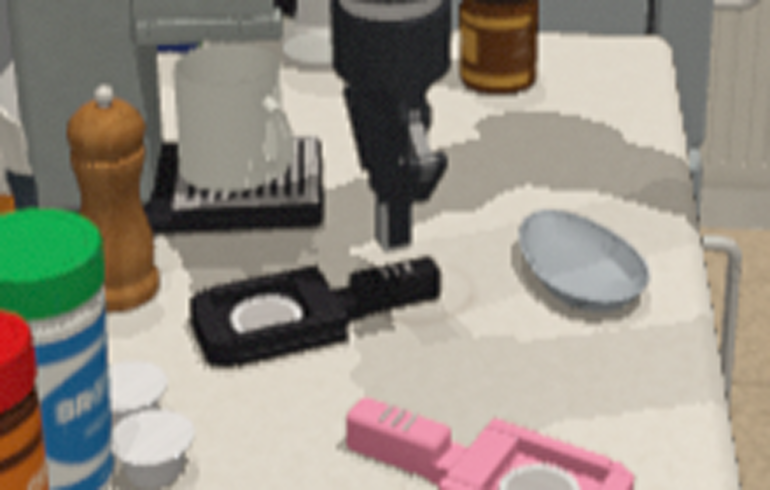

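```bash
python3 - <<'E'
from h import *
c=load('s3');o,d=ray(c,311.6,279.5)
for z in (0,10,20,30,40,50,60): print(z,(o+d*(z-o[2])/d[2]).round(1))
print(proj(c,(375.5,256,3)),proj(c,(375.5,256,22)))
s=robot.state();print(s['joint_pos'],s['joint_efforts'].round(2))
w=load('w3');print(w['tvec'],w['rvec'])
R,_=cv2.Rodrigues(w['rvec']);print(-R.T@w['tvec'])
print('tip in wrist img',proj(w,(375.5,256,3),True),proj(w,(375.5,256,22),True),proj(w,(375.5,256,40),True))
t=cap('top','t3');cv2.imwrite('pics/t3c.png',cv2.resize(t['img'][150:270,210:350,::-1],(700,600),interpolation=cv2.INTER_CUBIC))
E
```

```text
0 [415.2 201.3   0. ]
10 [405.3 214.6  10. ]
20 [395.4 227.9  20. ]
30 [385.5 241.2  30. ]
40 [375.7 254.6  40. ]
50 [365.8 267.9  50. ]
60 [355.9 281.2  60. ]
[311.45904425 293.64638518] [311.36875964 286.57714931]
[ 6.89619941e-04  4.51022937e-01 -7.93937704e-01  1.98705470e+00
  4.18098613e-01  8.71964832e-01 -1.58798891e+00] [-0.000e+00 -3.086e+01 -6.730e+00 -1.668e+01  1.000e-02  0.000e+00
  0.000e+00]
[-179.28783609  418.872135    306.34408154] [-2.76530119  0.80965519  0.11091336]
[412.87819807 311.79896779 183.73265142]
tip in wrist img [314.54322329 223.74773612] [314.31357108 235.4528874 ] [314.05082427 248.93061275]
```

View pics/t3c.png

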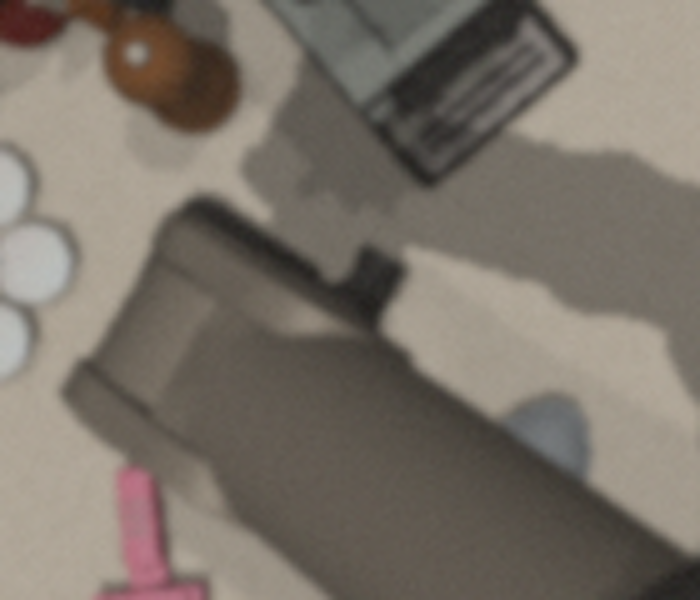

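```bash
python3 - <<'E'
from h import *
w=load('w3');c=load('s3')
print(tri([ray(w,316,234,True),ray(c,311.6,279.5)]))
for a,b in [((253,155),(376,155)),((293,200),(333,200))]:
    for z in (22,26): print(np.linalg.norm(plane(w,*a,z,True)-plane(w,*b,z,True)), plane(w,*a,z,True),plane(w,*b,z,True))
print('pod',proj(w,(423,329.7,20),True))
print(plane(w,316,77,20,True))
E
```

```text
(array([377.65579581, 258.37635895,  38.90445745]), [np.float64(4.327268688724624), np.float64(4.327268688724475)])
65.45481159835009 [372.70899838 312.06152081  22.        ] [427.80633374 276.72575992  22.        ]
63.83597183964964 [373.70246999 312.0550273   26.        ] [427.4371285  277.59319659  26.        ]
21.762213684980253 [376.98912421 279.75023771  22.        ] [395.31723312 268.01676558  22.        ]
21.223986839767427 [377.87673901 280.54287247  26.        ] [395.75155395 269.0995946   26.        ]
pod [314.58857247  74.94262336]
[423.02103416 328.37455401  20.        ]
```

```bash
python3 - <<'E'
from h import *
c=load('s3');cv2.imwrite('pics/s3d.png',cv2.resize(c['img'][180:300,250:350,::-1],(500,600),interpolation=cv2.INTER_CUBIC))
c=load('w3');cv2.imwrite('pics/w3d.png',cv2.resize(c['img'][150:350,220:420,::-1],(600,600),interpolation=cv2.INTER_CUBIC))
E
```

```text
(no output)
```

View pics/s3d.png

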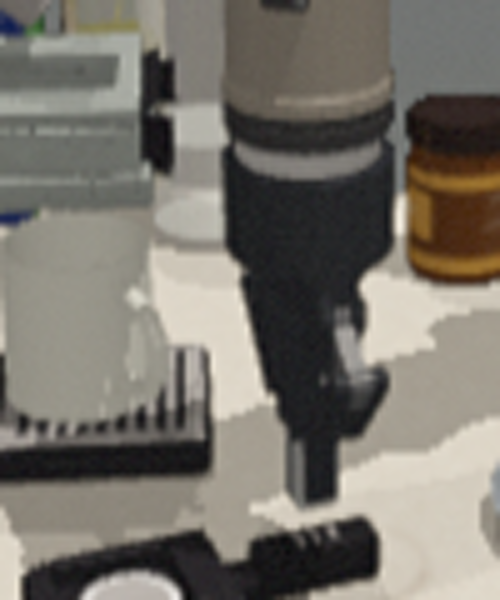

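View pics/w3d.png

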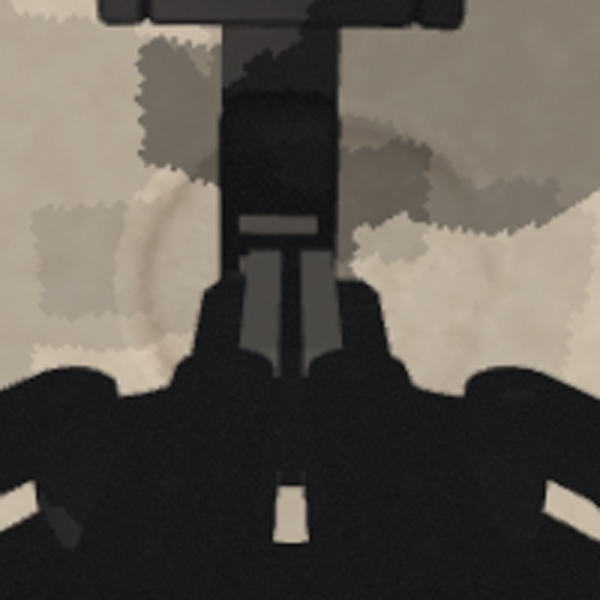

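```bash
python3 - <<'E'
from h import *
w=load('w3');c=load('s3')
for z in (3,10,20,30,35,40,45): print(z,proj(w,(381.5,265.3,z),True),proj(c,(370,247,z)),proj(c,(375.5,256,z)),proj(c,(381.5,265.3,z)))
E
```

```text
3 [314.56632701 206.76008664] [315.63866526 292.62271761] [311.45904425 293.64638518] [306.99500827 294.6696181 ]
10 [314.48507481 210.27934282] [315.61589875 290.03714675] [311.42592153 291.05289448] [306.95074562 292.06822954]
20 [314.35844938 215.77651966] [315.58318129 286.32145629] [311.37832016 287.32573309] [306.88713329 288.32962826]
30 [314.21760609 221.90923877] [315.55023358 282.57961643] [311.33038244 283.57223497] [306.82306963 284.56450251]
35 [314.14112137 225.24774767] [315.53367262 280.69880405] [311.30628632 281.68552224] [306.79086706 282.67190459]
40 [314.0601427  228.78871196] [315.51705318 278.81135013] [311.28210477 279.79211997] [306.75854985 280.77256901]
45 [313.97428578 232.55010711] [315.50037494 276.91721944] [311.25783733 277.89199251] [306.72611738 278.86645973]
```

Emit:
{"method": "carry_out", "body": {
  "delta_pos": [
    [0, 0, 0],
    [0, 0, 0],
    [0, 0, 0],
    [0, 0, 0],
    [0, 0, 0],
    [0, 0, 0],
    [0, 0, -10],
    [0, 0, -12],
    [0, 0, -10],
    [0, 0, 0]
  ],
  "rot": [
    [0, 0, 0],
    [0, 0, 0],
    [0, 0, 0],
    [0, 0, 0],
    [0, 0, 0],
    [0, 0, 0],
    [0, 0, 0],
    [0, 0, 0],
    [0, 0, 0],
    [0, 0, 0]
  ],
  "hand": [1, 1, 1, 1, 1, 1, 1, 1, 1, 1]
}}

```text
t: 5.78
eef_pos: [374.5, 255.3, -11.2]
tcp_rot: [-1.527, 0.447, -0.444]
contact_force: [1.0, 1.5, 0.3]
grip_width: 85.6
```

```bash
python3 - <<'E'
from h import *
c=cap('wrist','w4');c=cap('side','s4');cv2.imwrite('pics/s4c.png',cv2.resize(c['img'][200:320,240:360,::-1],(600,600),interpolation=cv2.INTER_CUBIC))
s=robot.state();print(s['eef_pos'],s['contact_force'])
E
```

```text
[375.3544273  256.03110284 -10.17778256] [-0.95598054  0.62862806 -0.07466794]
```

View pics/w4.png

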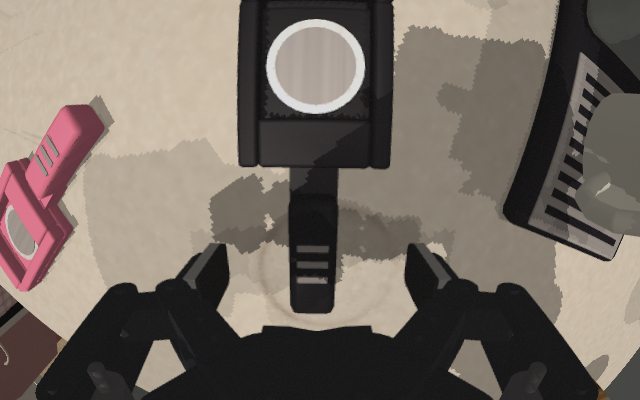

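View pics/s4c.png

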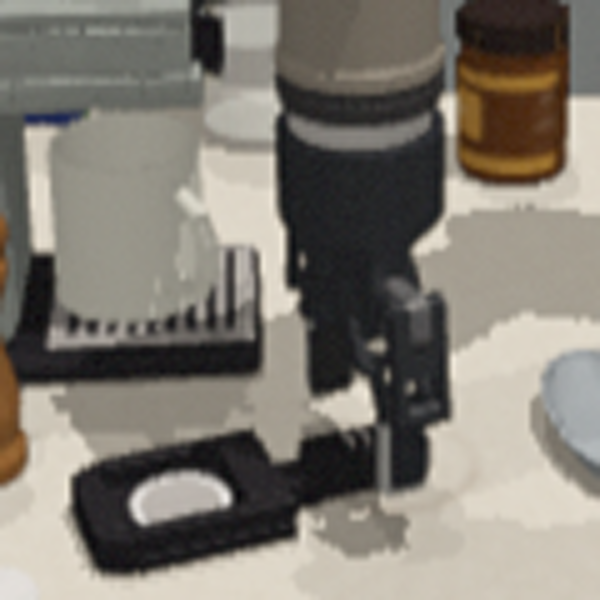

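Emit:
{"method": "carry_out", "body": {
  "delta_pos": [
    [0, 0, 0],
    [0, 0, 0],
    [0, 0, 0],
    [0, 0, 0],
    [0, 0, 0],
    [0, 0, 0],
    [0, 0, 0]
  ],
  "rot": [
    [0, 0, 0],
    [0, 0, 0],
    [0, 0, 0],
    [0, 0, 0],
    [0, 0, 0],
    [0, 0, 0],
    [0, 0, 0]
  ],
  "hand": [0, 0, 0, 0, 0, 0, 0]
}}

```text
t: 6.75
eef_pos: [375.8, 256.2, -9.6]
tcp_rot: [-1.524, 0.445, -0.446]
contact_force: [0.2, 0.2, 4.6]
grip_width: 20.4
```

```bash
python3 - <<'E'
from h import *
c=cap('wrist','w5');c=cap('side','s5');cv2.imwrite('pics/s5c.png',cv2.resize(c['img'][200:320,240:360,::-1],(600,600),interpolation=cv2.INTER_CUBIC))
s=robot.state();print(s['eef_pos'],s['contact_force'])
E
```

```text
[375.86035663 256.2242426   -9.57332121] [ 0.31573143 -0.43547264  4.81711465]
```

View pics/w5.png

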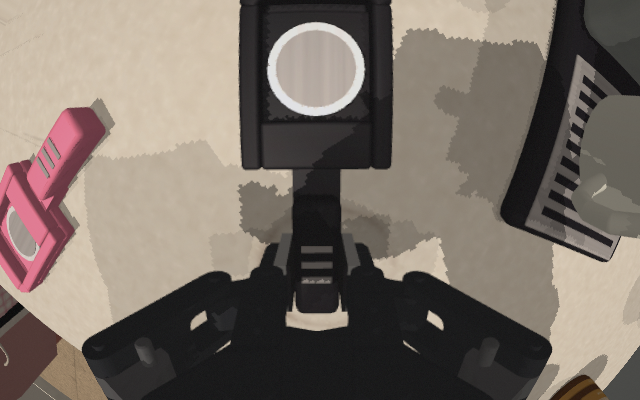

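View pics/s5c.png

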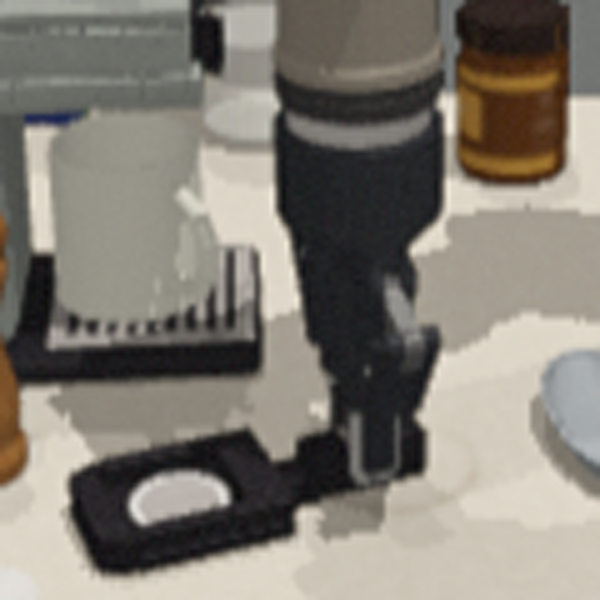

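```bash
python3 - <<'E'
from h import *
c=load('w5');s=robot.state();R,_=cv2.Rodrigues(s['tcp_rot']);e=s['eef_pos']
yaw=np.degrees(np.arctan2(R[1,2],R[0,2]));print(yaw)
im=c['img'].astype(int);m=((im.min(2)>95)).astype(np.uint8);m[:,:258]=0;m[:,374:]=0;m[130:]=0
n,l,st,ce=cv2.connectedComponentsWithStats(m);i=l[69,316];print(st[i],ce[i])
for n,uv,z in [('pod',ce[i],20),('cL',(241,165),22),('cR',(391,165),22),('cL1',(246,12),22),('cR1',(391,12),22)]:
    p=plane(c,*uv,z,True);print(n,p.round(1),(R.T@(p-e)).round(1))
E
```

```text
57.39794879717144
[ 267   22   98   94 7282] [315.45605603  68.67206811]
pod [423.1 328.7  20. ] [  0.8 -29.5  86.5]
cL [373.9 311.7  22. ] [-31.6 -31.6  45.7]
cR [428.7 276.6  22. ] [ 33.5 -31.5  45.6]
cL1 [412.5 366.9  22. ] [-28.8 -31.5 113. ]
cR1 [464.6 333.7  22. ] [ 33.  -31.5 113.1]
```

Emit:
{"method": "carry_out", "body": {
  "delta_pos": [
    [0, 0, 10],
    [0, 0, 30],
    [0, 0, 50],
    [0, 0, 50],
    [0, 0, 50],
    [0, 0, 20],
    [0, 0, 0],
    [0, 0, 0]
  ],
  "rot": [
    [0, 0, 0],
    [0, 0, 0],
    [0, 0, 0],
    [0, 0, 0],
    [0, 0, 0],
    [0, 0, 0],
    [0, 0, 0],
    [0, 0, 0]
  ],
  "hand": [0, 0, 0, 0, 0, 0, 0, 0]
}}

```text
t: 7.85
eef_pos: [374.6, 254.9, 198.6]
tcp_rot: [-1.527, 0.447, -0.445]
contact_force: [-0.4, 0.1, -1.1]
grip_width: 20.6
```

```bash
python3 - <<'E'
from h import *
c=cap('wrist','w6');c=cap('side','s6');cv2.imwrite('pics/s6c.png',cv2.resize(c['img'][90:290,190:390,::-1],(600,600),interpolation=cv2.INTER_CUBIC))
s=robot.state();print(s['eef_pos'],s['contact_force'],s['ft_torque'])
E
```

```text
[374.4692919  254.99460335 198.39044883] [ 0.44841573  0.51233029 -1.56066268] [-0.05746649  0.08117654 -0.03093645]
```

View pics/w6.png

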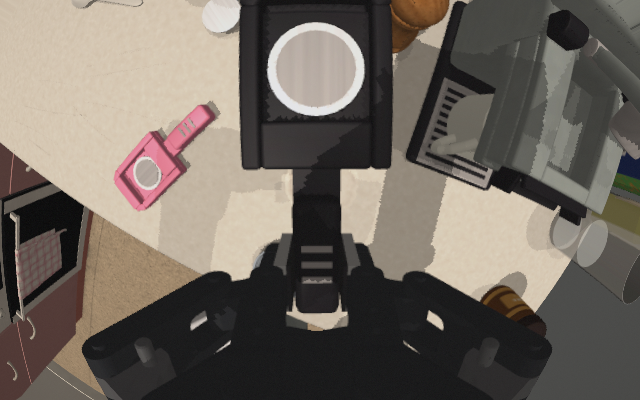

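View pics/s6c.png

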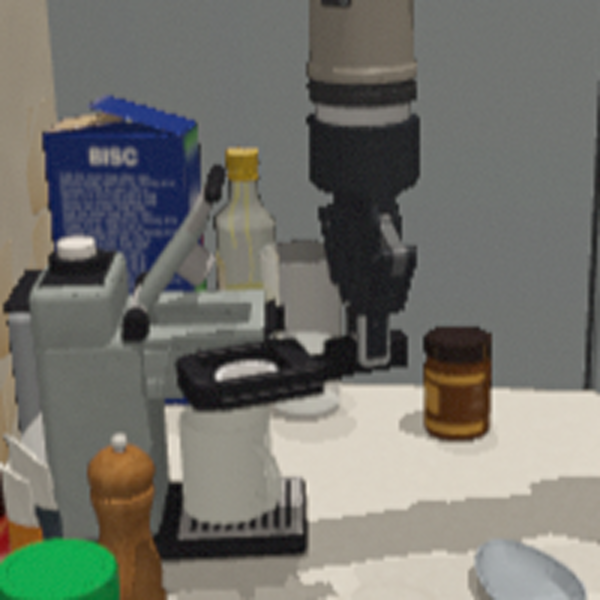

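Emit:
{"method": "carry_out", "body": {
  "delta_pos": [
    [-3, -20, 0],
    [-3, -45, 0],
    [-4, -45, 0],
    [9, -18, 0],
    [9, -18, 0],
    [9, -18, 0],
    [8, -10, 0],
    [0, 0, -21],
    [0, 0, -20],
    [0, 0, 0]
  ],
  "rot": [
    [0, 0, 0],
    [0, 0, 0],
    [0, 0, 0],
    [0, 0, -6],
    [0, 0, -6],
    [0, 0, -6.2],
    [0, 0, 0],
    [0, 0, 0],
    [0, 0, 0],
    [0, 0, 0]
  ],
  "hand": [0, 0, 0, 0, 0, 0, 0, 0, 0, 0]
}}

```text
t: 9.2
eef_pos: [398.6, 82.0, 157.3]
tcp_rot: [-1.46, 0.694, -0.687]
contact_force: [0.2, -0.1, -0.1]
grip_width: 20.2
```

```bash
python3 - <<'E'
from h import *
c=cap('wrist','w7');c=cap('side','s7');cv2.imwrite('pics/s7c.png',cv2.resize(c['img'][110:270,190:350,::-1],(600,600),interpolation=cv2.INTER_CUBIC))
c=cap('top','t7');cv2.imwrite('pics/t7c.png',cv2.resize(c['img'][90:210,225:365,::-1],(700,600),interpolation=cv2.INTER_CUBIC))
s=robot.state();R,_=cv2.Rodrigues(s['tcp_rot']);print(s['eef_pos'],s['contact_force'],np.degrees(np.arctan2(R[1,2],R[0,2])))
E
```

```text
[401.00242664  82.38622533 159.55816028] [-0.12318979  0.6171452  -1.06349238] 39.26891305375006
```

View pics/w7.png

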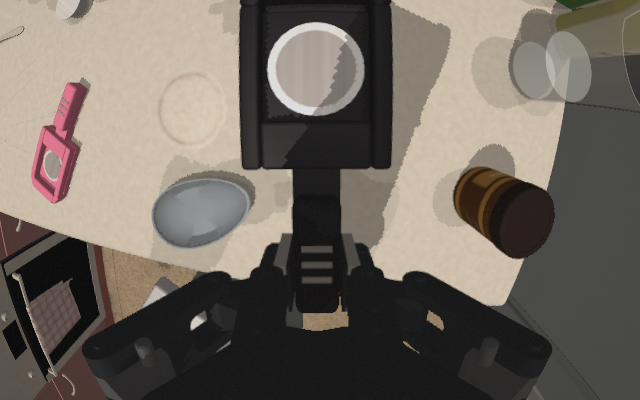

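View pics/s7c.png

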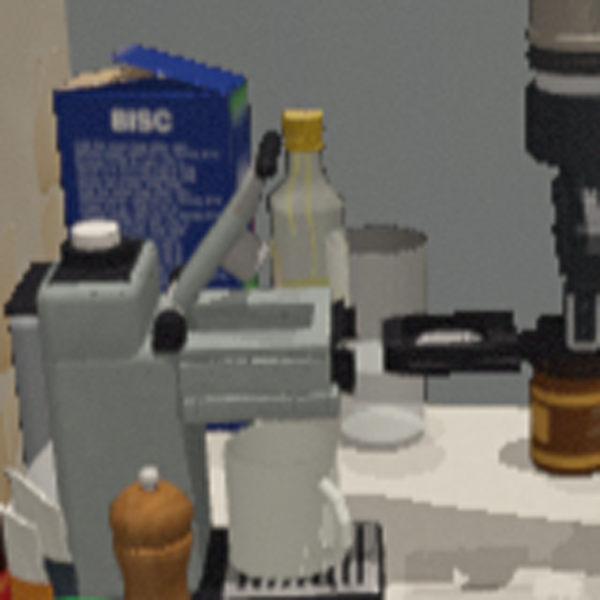

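View pics/t7c.png

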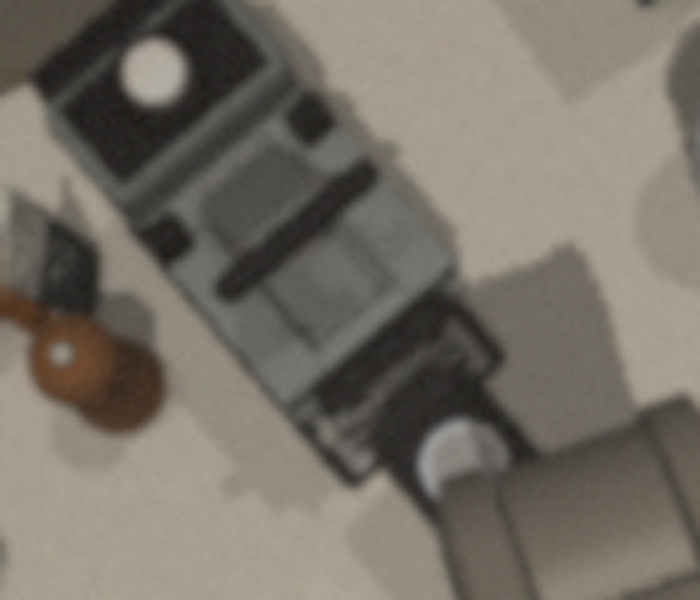

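```bash
python3 - <<'E'
from h import *
c=load('t7');im=c['img'][135:195,275:345,::-1]
cv2.imwrite('pics/t7d.png',cv2.convertScaleAbs(cv2.resize(im,(700,600),interpolation=cv2.INTER_CUBIC),alpha=2.2))
c=load('s7');im=c['img'][180:230,260:350,::-1]
cv2.imwrite('pics/s7d.png',cv2.convertScaleAbs(cv2.resize(im,(800,444),interpolation=cv2.INTER_CUBIC),alpha=2))
E
```

```text
(no output)
```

View pics/t7d.png

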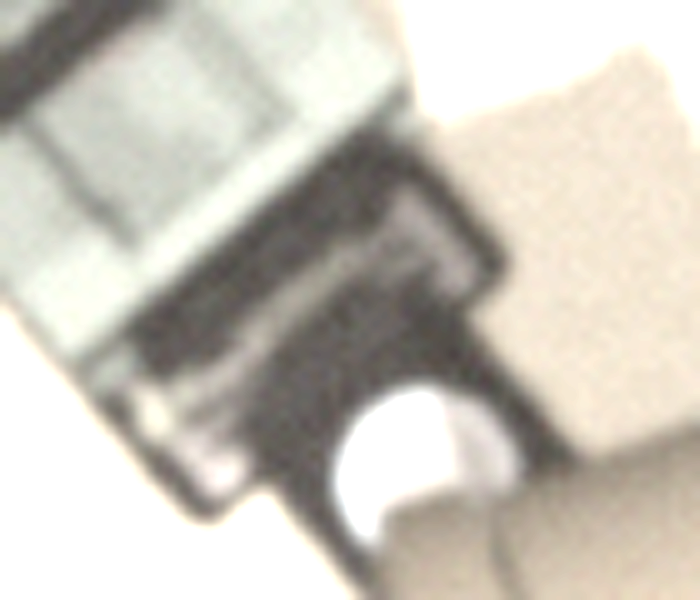

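View pics/s7d.png

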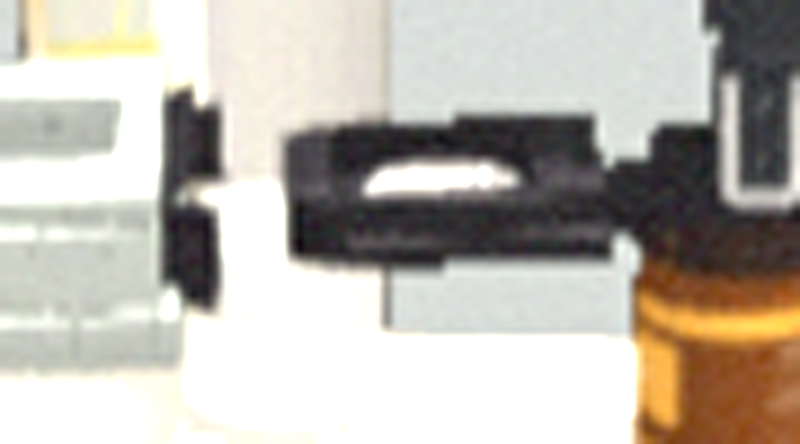

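```bash
python3 - <<'E'
from h import *
c=load('t7');D=lambda x,y:((x+.5)/10+274.5,(y+.5)/10+134.5)
a=np.radians(39.2);x=np.array([np.cos(a),np.sin(a)]);y=np.array([-x[1],x[0]]);M=np.array([531,184])
def f(n,uv,z):
    p=plane(c,*D(*uv),z)[:2]-M;print(n,z,round(p@x,1),round(p@y,1))
for z in (187,191):
  for uv in [(280,490),(360,590)]: f('hl',uv,z)
  for uv in [(475,340),(565,460)]: f('hr',uv,z)
  f('nose',(345,285),z)
for uv in [(80,365),(410,95)]: f('head',uv,200)
for uv in [(130,345),(375,150),(160,385),(425,210)]: f('lip',uv,195)
for uv in [(205,515),(505,265)]: f('pan',uv,15)
f('pod',(428,480),188)
e=robot.state()['eef_pos'][:2]-M;print('tcp',e@x,e@y)
E
```

```text
hl 187 -55.3 35.3
hl 187 -87.4 36.0
hr 187 -57.9 -26.2
hr 187 -95.4 -24.0
nose 187 -26.3 -10.2
hl 191 -55.8 35.3
hl 191 -87.7 36.0
hr 191 -58.3 -25.9
hr 191 -95.7 -23.8
nose 191 -26.9 -10.0
head 200 -1.2 53.3
head 200 -2.4 -52.1
lip 195 -4.5 40.7
lip 195 -6.4 -37.1
lip 195 -17.0 41.3
lip 195 -26.0 -37.0
pan 15 -25.4 56.8
pan 15 -25.7 -59.1
pod 188 -77.3 5.4
tcp -164.9637861693892 3.417240980131047
```

Emit:
{"method": "carry_out", "body": {
  "delta_pos": [
    [2.7, -3.2, -2.5],
    [0, 0, 0],
    [0, 0, 0]
  ],
  "rot": [
    [0, 0, 0],
    [0, 0, 0],
    [0, 0, 0]
  ],
  "hand": [0, 0, 0]
}}

```text
t: 9.72
eef_pos: [403.3, 78.7, 156.7]
tcp_rot: [-1.457, 0.692, -0.692]
contact_force: [0.1, 1.4, -1.3]
grip_width: 20.4
```

```bash
python3 - <<'E'
from h import *
c=cap('top','t8');im=c['img'][135:195,275:345,::-1]
cv2.imwrite('pics/t8d.png',cv2.convertScaleAbs(cv2.resize(im,(700,600),interpolation=cv2.INTER_CUBIC),alpha=2.2))
c=cap('side','s8');im=c['img'][180:230,260:350,::-1]
cv2.imwrite('pics/s8d.png',cv2.convertScaleAbs(cv2.resize(im,(800,444),interpolation=cv2.INTER_CUBIC),alpha=2))
s=robot.state();print(s['eef_pos'])
E
```

```text
[403.27299959  78.72092396 156.63496066]
```

View pics/t8d.png

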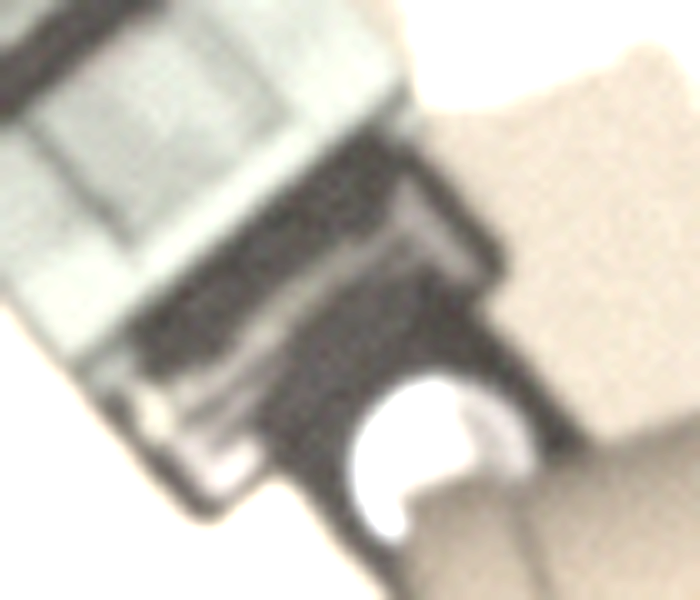

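View pics/s8d.png

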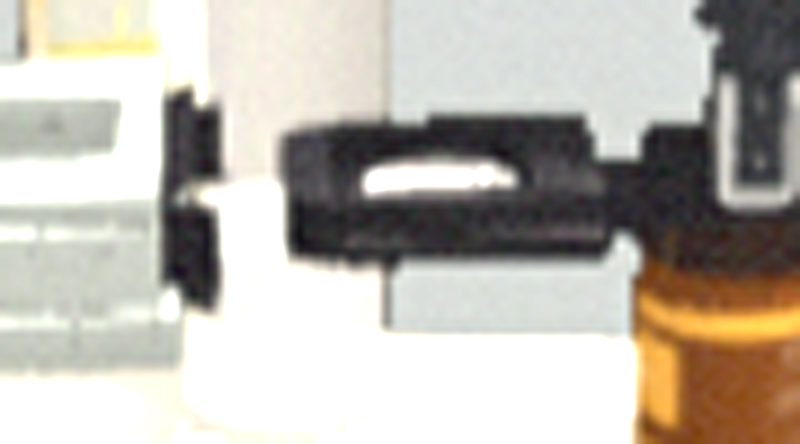

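```bash
python3 - <<'E'
from h import *
c=load('t8');D=lambda x,y:((x+.5)/10+274.5,(y+.5)/10+134.5)
a=np.radians(39.2);x=np.array([np.cos(a),np.sin(a)]);y=np.array([-x[1],x[0]]);M=np.array([531,184])
def f(n,uv,z):
    p=plane(c,*D(*uv),z)[:2]-M;print(n,z,round(p@x,1),round(p@y,1))
for uv in [(292,488),(380,590)]: f('hl',uv,187)
for uv in [(490,325),(575,435)]: f('hr',uv,187)
f('pod',(445,473),186)
for uv in [(35,125),(125,245),(190,25),(285,120)]: f('groove',uv,200)
e=robot.state()['eef_pos'][:2]-M;print('tcp',e@x,e@y)
# side: heights. nose front edge top/bottom, at world nose pos ; lips
s=load('s8');S=lambda u,v:((u+.5)/8.889+259.5,(v+.5)/8.889+179.5)
def W(xm,ym,z): p=M+x*xm+y*ym; return np.array([p[0],p[1],z])
for n,p in [('slotfloor L mouth',W(0,35,165)),('slotroof L',W(0,35,190)),('lip floor',W(-16,35,165)),('lip roof',W(-16,35,190)),('noseL bot',W(-38,33,166.5)),('noseL top',W(-38,33,188.5)),('headtop',W(0,54,200)),('headbot',W(0,54,147))]:
    q=proj(s,p);print(n,((q[0]-259.5)*8.889).round(0),((q[1]-179.5)*8.889).round(0))
E
```

```text
hl 187 -56.8 32.7
hl 187 -90.6 32.2
hr 187 -57.4 -31.5
hr 187 -92.2 -29.9
pod 186 -78.5 0.9
groove 200 51.9 23.7
groove 200 14.5 25.7
groove 200 46.2 -21.7
groove 200 12.8 -24.5
tcp -165.52079603720702 -0.8582327496408373
slotfloor L mouth 160.0 279.0
slotroof L 156.0 194.0
lip floor 218.0 277.0
lip roof 215.0 192.0
noseL bot 298.0 267.0
noseL top 296.0 192.0
headtop 153.0 184.0
headbot 161.0 367.0
```

```bash
python3 - <<'E'
from h import *
a=np.radians(39.2);x=np.array([np.cos(a),np.sin(a)]);y=np.array([-x[1],x[0]]);M=np.array([531,184])
def W(xm,ym,z): p=M+x*xm+y*ym; return np.array([p[0],p[1],z])
s=load('s8');g=s['img'].max(2).astype(int)
for u in (294,298,302,306,310,314,318,322,326): print(u,[int(v) for v in g[198:216,u]])
for xm in (-45,-60,-80,-100,-115): print(xm,proj(s,W(xm,33.9,166.5)).round(1),proj(s,W(xm,33.9,170)).round(1))
for u in (262,266,270,274): print(u,[int(v) for v in g[212:228,u]])
for xm in (0,20,40): print(xm,proj(s,W(xm,55,147)).round(1))
E
```

```text
294 [38, 38, 41, 43, 37, 23, 20, 21, 21, 15, 33, 98, 143, 145, 144, 142, 143, 143]
298 [24, 28, 34, 33, 30, 27, 18, 22, 23, 28, 28, 74, 122, 143, 142, 139, 140, 139]
302 [59, 162, 201, 132, 56, 25, 26, 28, 30, 40, 29, 53, 106, 132, 134, 133, 131, 130]
306 [103, 157, 165, 92, 49, 26, 25, 22, 25, 31, 33, 76, 113, 113, 112, 111, 113, 112]
310 [104, 154, 164, 89, 49, 30, 27, 22, 23, 26, 29, 75, 111, 112, 111, 112, 111, 113]
314 [108, 165, 159, 70, 42, 29, 21, 23, 33, 28, 29, 75, 113, 115, 110, 112, 111, 112]
318 [20, 35, 48, 37, 34, 26, 25, 34, 34, 23, 32, 74, 111, 113, 111, 113, 111, 112]
322 [39, 40, 43, 35, 30, 26, 25, 38, 46, 21, 29, 75, 111, 112, 110, 112, 113, 112]
326 [32, 45, 52, 43, 30, 26, 21, 37, 47, 25, 29, 72, 112, 113, 112, 111, 114, 110]
-45 [295.9 209.6] [295.9 208.2]
-60 [302.1 209.4] [302.  208.1]
-80 [310.2 209.1] [310.2 207.8]
-100 [318.4 208.9] [318.3 207.6]
-115 [324.4 208.7] [324.4 207.4]
262 [106, 103, 100, 111, 125, 103, 102, 100, 99, 103, 126, 144, 147, 144, 146, 146]
266 [103, 105, 103, 109, 124, 105, 104, 100, 100, 106, 130, 144, 147, 146, 148, 146]
270 [107, 104, 100, 103, 119, 104, 102, 100, 97, 105, 131, 147, 145, 145, 145, 146]
274 [103, 106, 118, 126, 112, 103, 100, 98, 97, 113, 135, 137, 141, 143, 144, 142]
0 [277.6 220.9]
20 [269.2 221.2]
40 [260.8 221.4]
```

Emit:
{"method": "carry_out", "body": {
  "delta_pos": [
    [7.75, 6.32, -1.2],
    [7.75, 6.32, 0],
    [5, 4.1, 0],
    [4, 3.2, 0],
    [0, 0, 0]
  ],
  "rot": [
    [0, 0, 0],
    [0, 0, 0],
    [0, 0, 0],
    [0, 0, 0],
    [0, 0, 0]
  ],
  "hand": [0, 0, 0, 0, 0]
}}

```text
t: 10.45
eef_pos: [424.8, 96.6, 154.2]
tcp_rot: [-1.465, 0.697, -0.689]
contact_force: [-5.1, -5.9, 1.4]
grip_width: 20.8
```

```bash
python3 - <<'E'
from h import *
c=cap('top','t9');im=c['img'][135:195,275:345,::-1]
cv2.imwrite('pics/t9d.png',cv2.convertScaleAbs(cv2.resize(im,(700,600),interpolation=cv2.INTER_CUBIC),alpha=2.2))
c=cap('side','s9');im=c['img'][180:230,260:350,::-1]
cv2.imwrite('pics/s9d.png',cv2.convertScaleAbs(cv2.resize(im,(800,444),interpolation=cv2.INTER_CUBIC),alpha=2))
s=robot.state();print(s['eef_pos'],s['contact_force'],s['ft_torque'])
E
```

```text
[424.78498772  96.59709836 154.17806206] [-5.0348324  -3.80797113  1.73135465] [-0.75890803  1.11238064  0.10545182]
```

View pics/t9d.png

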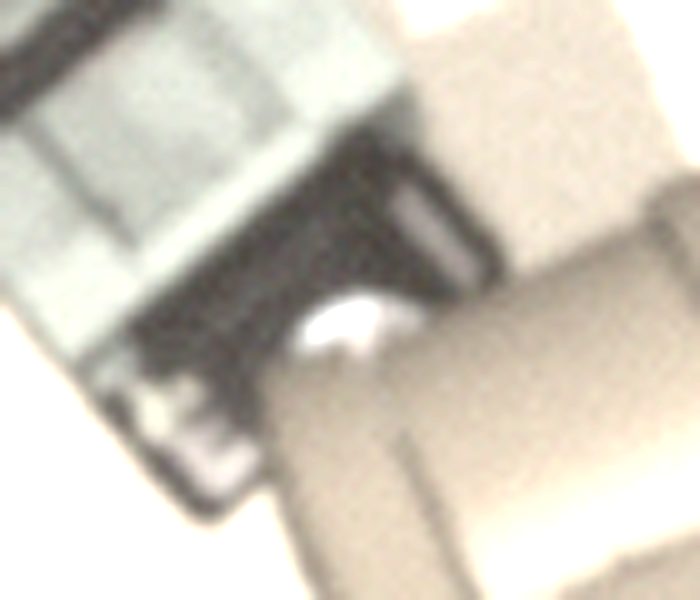

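View pics/s9d.png

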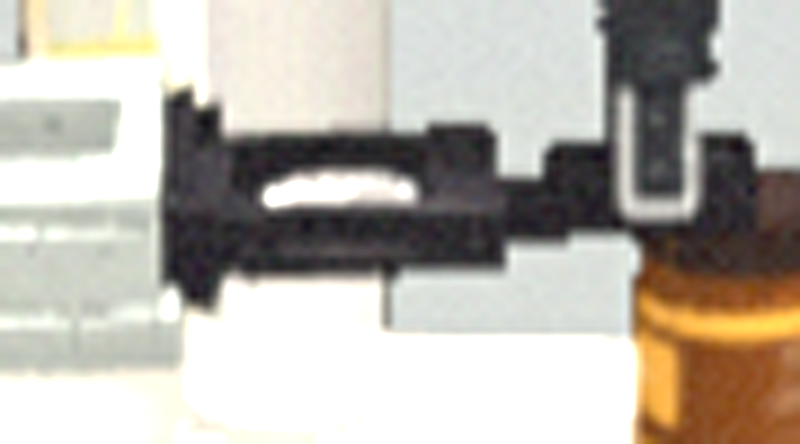

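```bash
python3 - <<'E'
from h import *
a=np.radians(39.2);x=np.array([np.cos(a),np.sin(a)]);y=np.array([-x[1],x[0]]);M=np.array([531,184])
def W(xm,ym,z): p=M+x*xm+y*ym; return np.array([p[0],p[1],z])
s=load('s9');g=s['img'].max(2).astype(int)
for u in (286,290,294,298,302,306,310,314): print(u,[int(v) for v in g[202:220,u]])
for xm in (-16,-30,-45,-60,-80,-96): print(xm,proj(s,W(xm,33.9,165)).round(1),proj(s,W(xm,33.9,170)).round(1))
c=load('t9');D=lambda x,y:((x+.5)/10+274.5,(y+.5)/10+134.5)
E
```

```text
286 [39, 35, 32, 20, 27, 20, 23, 29, 61, 111, 140, 140, 138, 138, 141, 155, 167, 165]
290 [197, 84, 27, 26, 24, 22, 25, 24, 35, 97, 143, 142, 142, 142, 141, 157, 183, 191]
294 [138, 54, 21, 16, 23, 29, 38, 24, 34, 96, 145, 144, 144, 142, 143, 156, 184, 196]
298 [132, 57, 22, 18, 23, 36, 45, 29, 46, 101, 142, 140, 139, 138, 142, 150, 169, 183]
302 [106, 51, 28, 23, 22, 37, 38, 30, 56, 103, 134, 134, 130, 130, 131, 143, 166, 169]
306 [95, 54, 29, 21, 30, 25, 32, 33, 74, 114, 115, 111, 113, 112, 110, 120, 177, 216]
310 [47, 47, 26, 23, 27, 23, 23, 32, 76, 112, 113, 112, 112, 111, 109, 115, 171, 217]
314 [42, 42, 26, 21, 23, 28, 21, 31, 74, 114, 114, 112, 113, 111, 111, 115, 171, 216]
-16 [284.1 210.5] [284.  208.6]
-30 [289.8 210.3] [289.7 208.4]
-45 [295.9 210.1] [295.9 208.2]
-60 [302.1 210. ] [302.  208.1]
-80 [310.2 209.7] [310.2 207.8]
-96 [316.7 209.5] [316.7 207.6]
```

Emit:
{"method": "carry_out", "body": {
  "delta_pos": [
    [-6.2, -5, 0],
    [0, 0, 2.4],
    [0, 0, 0],
    [0, 0, 0]
  ],
  "rot": [
    [0, 0, 0],
    [0, 0, 0],
    [0, 0, 0],
    [0, 0, 0]
  ],
  "hand": [0, 0, 0, 0]
}}

```text
t: 11.05
eef_pos: [421.9, 93.9, 158.0]
tcp_rot: [-1.457, 0.691, -0.692]
contact_force: [-0.7, -0.2, -1.1]
grip_width: 20.5
```

```bash
python3 - <<'E'
from h import *
a=np.radians(39.2);x=np.array([np.cos(a),np.sin(a)]);y=np.array([-x[1],x[0]]);M=np.array([531,184])
for i in range(2):
    s=cap('side','s10');st=robot.state();e=st['eef_pos'][:2]-M;print(e@x,e@y,st['eef_pos'],st['contact_force'])
g=s['img'].max(2).astype(float)
def W(xm,ym,z): p=M+x*xm+y*ym; return np.array([p[0],p[1],z])
for u in range(286,318,4):
    v=next(v for v in range(204,220) if g[v,u]<80<=g[v+1,u] and g[v+3,u]>100); vv=v+(70-g[v,u])/(g[v+1,u]-g[v,u])
    print(u,round(vv,2))
for xm in (-30,-60,-96): print(xm,proj(s,W(xm,33.9,165)).round(1),proj(s,W(xm,33.9,170)).round(1))
E
```

```text
-141.60035233716917 -0.8178842463994638 [421.78451417  93.87061317 157.86509883] [-0.24369276  0.24776239 -1.92754975]
-141.70410268491037 -0.8012976717578505 [421.69363021  93.81789358 157.78152266] [ 0.25152167 -0.09596369 -1.05936343]
286 208.81
290 209.19
294 209.17
298 208.85
302 208.69
306 208.81
310 208.9
314 208.89
-30 [289.8 210.3] [289.7 208.4]
-60 [302.1 210. ] [302.  208.1]
-96 [316.7 209.5] [316.7 207.6]
```

Emit:
{"method": "carry_out", "body": {
  "delta_pos": [
    [0, 0, -0.3],
    [3.9, 3.2, 0],
    [3.9, 3.2, 0],
    [0, 0, 0]
  ],
  "rot": [
    [-0.32, 0.39, 0],
    [0, 0, 0],
    [0, 0, 0],
    [0, 0, 0]
  ],
  "hand": [0, 0, 0, 0]
}}

```text
t: 11.65
eef_pos: [429.7, 100.6, 157.4]
tcp_rot: [-1.465, 0.695, -0.689]
contact_force: [-0.7, -0.8, -0.7]
grip_width: 20.8
```

Emit:
{"method": "carry_out", "body": {
  "delta_pos": [
    [3.9, 3.2, 0],
    [3.9, 3.2, 0],
    [3.9, 3.2, 0],
    [0, 0, 0]
  ],
  "rot": [
    [0, 0, 0],
    [0, 0, 0],
    [0, 0, 0],
    [0, 0, 0]
  ],
  "hand": [0, 0, 0, 0]
}}

```text
t: 12.15
eef_pos: [441.4, 110.1, 157.4]
tcp_rot: [-1.465, 0.696, -0.689]
contact_force: [-0.0, 0.3, -0.9]
grip_width: 20.7
```

Emit:
{"method": "carry_out", "body": {
  "delta_pos": [
    [4.65, 3.8, 0],
    [4.65, 3.8, 0],
    [4.65, 3.8, 0],
    [4.65, 3.8, 0],
    [4.65, 3.8, 0],
    [0, 0, 0]
  ],
  "rot": [
    [0, 0, 0],
    [0, 0, 0],
    [0, 0, 0],
    [0, 0, 0],
    [0, 0, 0],
    [0, 0, 0]
  ],
  "hand": [0, 0, 0, 0, 0, 0]
}}

```text
t: 12.9
eef_pos: [464.5, 129.2, 157.4]
tcp_rot: [-1.465, 0.696, -0.689]
contact_force: [-0.4, 0.2, -0.7]
grip_width: 20.4
```

```bash
python3 - <<'E'
from h import *
c=cap('wrist','w11');c=cap('side','s11');cv2.imwrite('pics/s11c.png',cv2.resize(c['img'][90:250,190:350,::-1],(600,600),interpolation=cv2.INTER_CUBIC))
E
```

```text
(no output)
```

View pics/s11c.png

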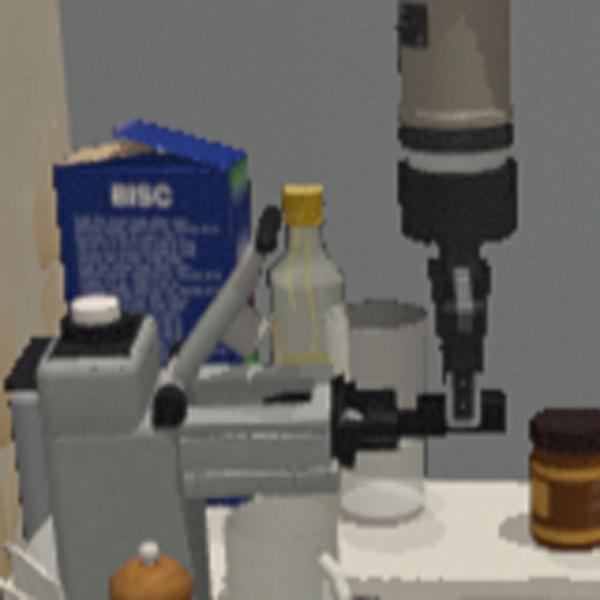

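View pics/w11.png

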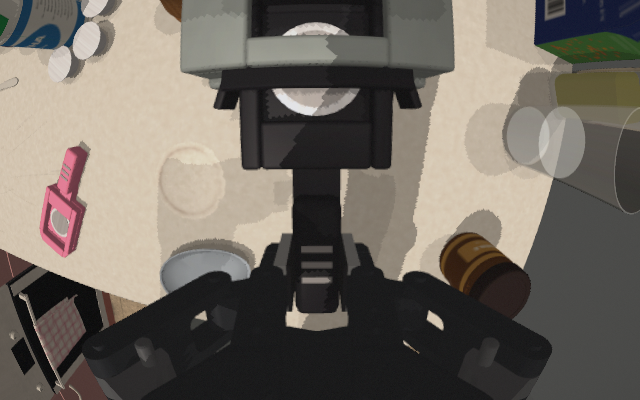

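Emit:
{"method": "carry_out", "body": {
  "delta_pos": [
    [4.65, 3.8, 0],
    [4.65, 3.8, 0],
    [4.65, 3.8, 0],
    [4.65, 3.8, 0],
    [1.5, 1.2, 0],
    [0, 0, 0]
  ],
  "rot": [
    [0, 0, 0],
    [0, 0, 0],
    [0, 0, 0],
    [0, 0, 0],
    [0, 0, 0],
    [0, 0, 0]
  ],
  "hand": [0, 0, 0, 0, 0, 0]
}}

```text
t: 13.75
eef_pos: [484.3, 145.2, 157.3]
tcp_rot: [-1.466, 0.696, -0.69]
contact_force: [-1.3, -0.1, -0.9]
grip_width: 20.7
```

```bash
python3 - <<'E'
from h import *
c=cap('wrist','w12');s=robot.state()
a=np.radians(39.2);x=np.array([np.cos(a),np.sin(a)]);y=np.array([-x[1],x[0]]);M=np.array([531,184])
e=s['eef_pos'][:2]-M;print(e@x+131.5,e@y,s['contact_force'],s['eef_pos'])
R,_=cv2.Rodrigues(s['tcp_rot'])
# carriage rear edge row 168; mouth/lip edges
for n,uv,z in [('rearL',(241,167),187),('rearR',(391,167),187)]:
    p=plane(c,*uv,z,True)[:2]-M;print(n,p@x,p@y)
E
```

```text
70.60895809266722 -0.6482770018643818 [-0.22923703  0.65254189 -1.42258655] [484.22255272 145.01269856 157.31652641]
rearL -15.462947701076013 31.382201767804155
rearR -15.494879402704312 -34.51092855968653
```

View pics/w12.png

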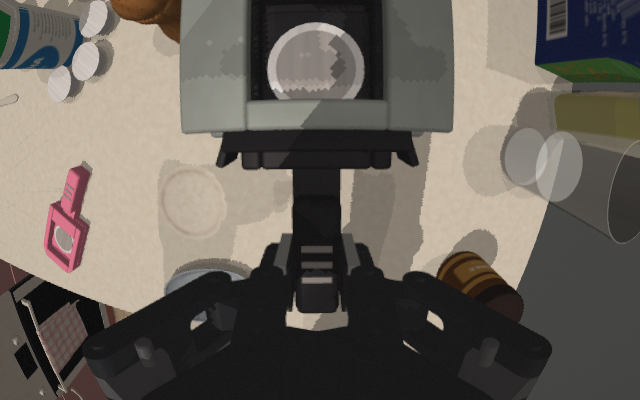

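Emit:
{"method": "carry_out", "body": {
  "delta_pos": [
    [0, 0, -0.8],
    [0, 0, 0],
    [0, 0, 0],
    [0, 0, 0],
    [0, 0, 0],
    [0, 0, 0]
  ],
  "rot": [
    [0, 0, 0],
    [0, 0, 0],
    [0, 0, 0],
    [0, 0, 0],
    [0, 0, 0],
    [0, 0, 0]
  ],
  "hand": [0, 0.6, 0.6, 0.6, 0.6, 0.6]
}}

```text
t: 14.55
eef_pos: [484.4, 145.0, 156.7]
tcp_rot: [-1.466, 0.696, -0.69]
contact_force: [-0.1, 0.0, -1.2]
grip_width: 51.1
```

Emit:
{"method": "carry_out", "body": {
  "delta_pos": [
    [0, 0, 10],
    [0, 0, 20],
    [0, 0, 30],
    [0, 0, 10],
    [0, 0, 0],
    [0, 0, 0]
  ],
  "rot": [
    [0, 0, 0],
    [0, 0, 0],
    [0, 0, 0],
    [0, 0, 0],
    [0, 0, 0],
    [0, 0, 0]
  ],
  "hand": [0.6, 0.6, 0.6, 0.6, 0.6, 0.6]
}}

```text
t: 15.3
eef_pos: [483.7, 144.6, 225.5]
tcp_rot: [-1.467, 0.697, -0.689]
contact_force: [0.3, -0.5, 0.5]
grip_width: 51.2
```

```bash
python3 - <<'E'
from h import *
c=cap('wrist','w13');s=robot.state();print(s['eef_pos'],s['contact_force'])
c=cap('side','s13');cv2.imwrite('pics/s13c.png',cv2.resize(c['img'][90:250,190:350,::-1],(600,600),interpolation=cv2.INTER_CUBIC))
E
```

```text
[483.63655586 144.60994224 225.42446836] [-0.53643878 -1.01325713  0.02620908]
```

View pics/s13c.png

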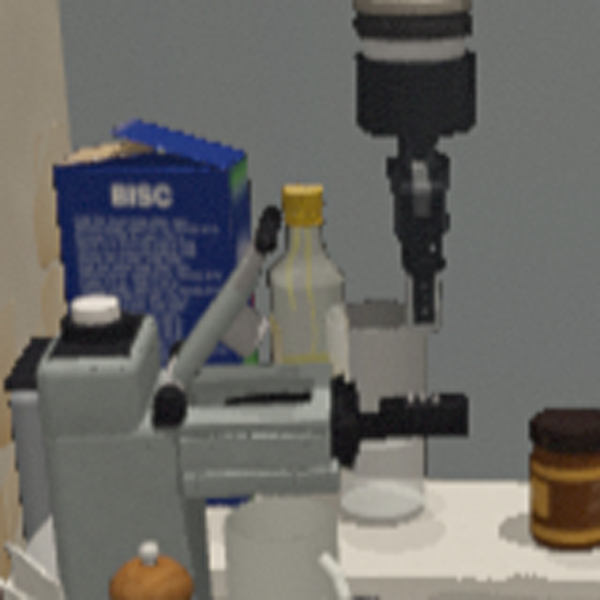

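View pics/w13.png

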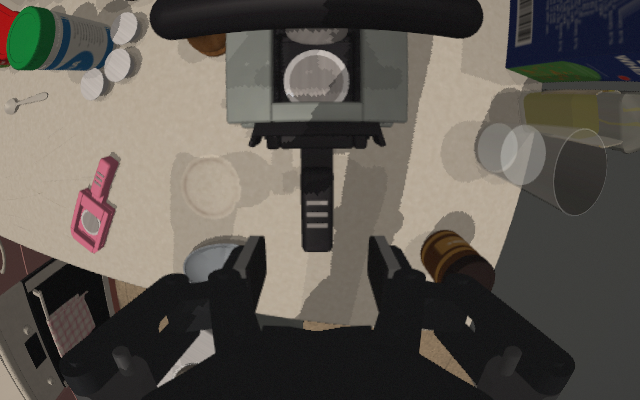

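```bash
python3 - <<'E'
from h import *
c=load('w13')
a=np.radians(39.2);x=np.array([np.cos(a),np.sin(a)]);y=np.array([-x[1],x[0]]);M=np.array([531,184])
for n,uv,z in [('end',(317,251),189),('end',(317,251),180),('pod',(316,81),185),('podL',(283,81),185),('headfront',(316,122),200),('hfL',(227,122),200),('hfR',(408,122),200)]:
    p=plane(c,*uv,z,True)[:2]-M;print(n,p@x,p@y)
E
```

```text
end -88.7271515743774 -2.0401528610107147
end -93.12742129126183 -2.038834288217514
pod 26.890217047160263 -1.4591442339079557
podL 27.20115416542433 19.694645357467884
headfront 0.7226652068429128 -1.4805943382946485
hfL 2.0517479586077476 53.141726535136
hfR 2.023392716907886 -57.94895488728741
```

Emit:
{"method": "carry_out", "body": {
  "delta_pos": [
    [-17, -14, 0],
    [-18, -14.5, 0],
    [0, 0, 0],
    [0, 0, 0],
    [0, 0, 0]
  ],
  "rot": [
    [0, 0, 0],
    [0, 0, 0],
    [0, 0, 0],
    [0, 0, 0],
    [0, 0, 0]
  ],
  "hand": [0, 0, 0, 0, 0]
}}

```text
t: 16.02
eef_pos: [449.8, 117.2, 226.5]
tcp_rot: [-1.465, 0.696, -0.689]
contact_force: [-0.7, 0.6, -0.5]
grip_width: 0.5
```

Emit:
{"method": "carry_out", "body": {
  "delta_pos": [
    [-14, -12, 0],
    [0, 0, -30],
    [0, 0, -33],
    [0, 0, -10],
    [0, 0, 0],
    [0, 0, 0]
  ],
  "rot": [
    [0, 0, 0],
    [0, 0, 0],
    [0, 0, 0],
    [0, 0, 0],
    [0, 0, 0],
    [0, 0, 0]
  ],
  "hand": [0, 0, 0, 0, 0, 0]
}}

```text
t: 16.77
eef_pos: [436.5, 105.2, 154.8]
tcp_rot: [-1.464, 0.694, -0.691]
contact_force: [-0.2, 0.4, -0.1]
grip_width: -0.0
```

```bash
python3 - <<'E'
from h import *
c=cap('wrist','w14');s=robot.state();print(s['eef_pos'],s['contact_force'])
c=cap('side','s14');cv2.imwrite('pics/s14c.png',cv2.resize(c['img'][130:250,240:360,::-1],(600,600),interpolation=cv2.INTER_CUBIC))
E
```

```text
[436.50890492 105.09043891 154.82893498] [ 0.31500402  0.75732014 -0.40447577]
```

View pics/s14c.png

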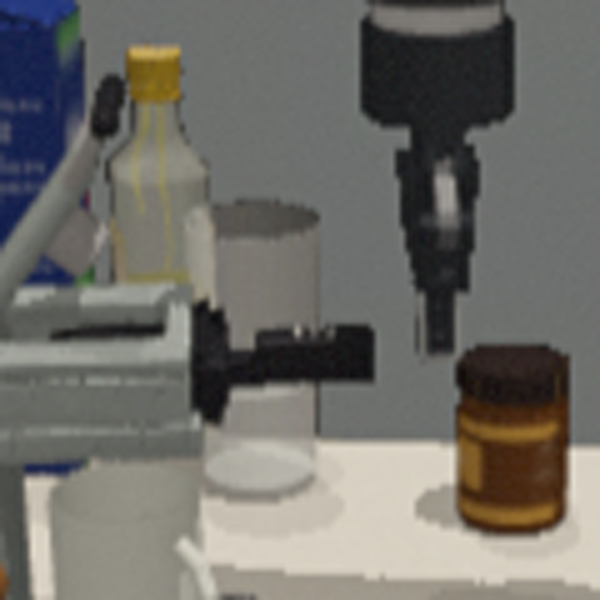

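View pics/w14.png

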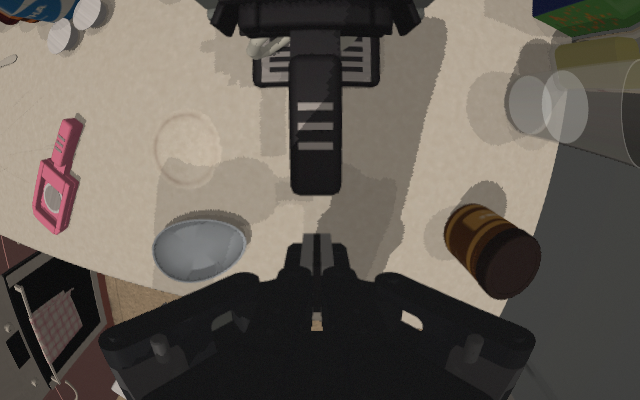

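Emit:
{"method": "carry_out", "body": {
  "delta_pos": [
    [0, 0, -7],
    [7.75, 6.32, 0],
    [7.75, 6.32, 0],
    [3.1, 2.5, 0],
    [0, 0, 0]
  ],
  "rot": [
    [0, 0, 0],
    [0, 0, 0],
    [0, 0, 0],
    [0, 0, 0],
    [0, 0, 0]
  ],
  "hand": [0, 0, 0, 0, 0]
}}

```text
t: 17.5
eef_pos: [454.2, 120.2, 146.5]
tcp_rot: [-1.465, 0.696, -0.689]
contact_force: [0.9, 0.5, 0.8]
grip_width: -0.2
```

Emit:
{"method": "carry_out", "body": {
  "delta_pos": [
    [2.3, 1.9, 0],
    [2.3, 1.9, 0],
    [2.3, 1.9, 0],
    [2.3, 1.9, 0],
    [0, 0, 0]
  ],
  "rot": [
    [0, 0, 0],
    [0, 0, 0],
    [0, 0, 0],
    [0, 0, 0],
    [0, 0, 0]
  ],
  "hand": [0, 0, 0, 0, 0]
}}

```text
t: 18.12
eef_pos: [463.5, 127.7, 146.7]
tcp_rot: [-1.465, 0.696, -0.69]
contact_force: [0.2, 0.0, 0.0]
grip_width: -0.2
```

Emit:
{"method": "carry_out", "body": {
  "delta_pos": [
    [1.55, 1.26, 0],
    [1.55, 1.26, 0],
    [0, 0, 0]
  ],
  "rot": [
    [0, 0, 0],
    [0, 0, 0],
    [0, 0, 0]
  ],
  "hand": [0, 0, 0]
}}

```text
t: 18.5
eef_pos: [466.5, 130.0, 146.7]
tcp_rot: [-1.465, 0.696, -0.69]
contact_force: [-0.3, -0.5, -0.1]
grip_width: 0.2
```

Emit:
{"method": "carry_out", "body": {
  "delta_pos": [
    [1.16, 0.95, 0],
    [0.8, 0.63, 0],
    [0, 0, 0]
  ],
  "rot": [
    [0, 0, 0],
    [0, 0, 0],
    [0, 0, 0]
  ],
  "hand": [0, 0, 0]
}}

```text
t: 18.88
eef_pos: [468.3, 131.5, 146.6]
tcp_rot: [-1.466, 0.696, -0.69]
contact_force: [0.7, -0.2, 0.1]
grip_width: -0.0
```

```bash
python3 - <<'E'
from h import *
c=cap('wrist','w15');s=robot.state();print(s['eef_pos'],s['contact_force'])
c=cap('side','s15');cv2.imwrite('pics/s15c.png',cv2.resize(c['img'][130:250,240:360,::-1],(600,600),interpolation=cv2.INTER_CUBIC))
E
```

```text
[468.32846981 131.52472663 146.5867897 ] [-0.8821563   0.32608769  0.65029739]
```

View pics/s15c.png

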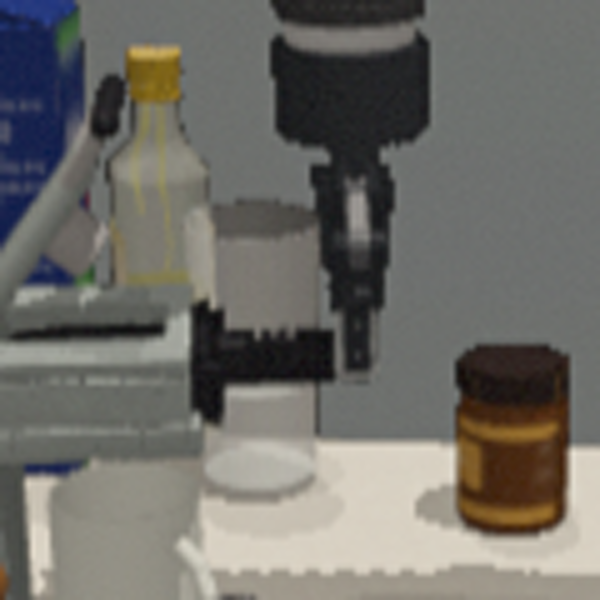

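View pics/w15.png

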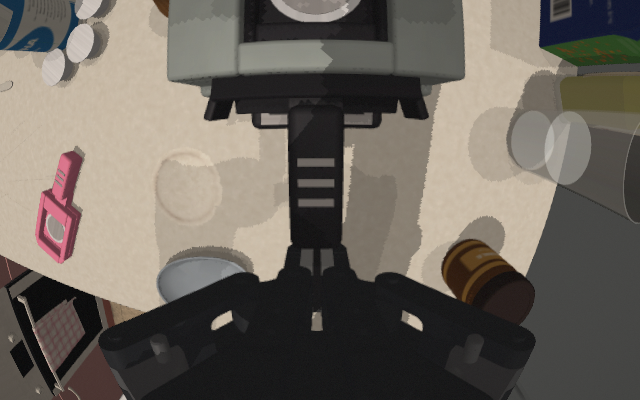

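Emit:
{"method": "carry_out", "body": {
  "delta_pos": [
    [0.8, 0.63, 0],
    [0, 0, 0],
    [0, 0, 0]
  ],
  "rot": [
    [0, 0, 0],
    [0, 0, 0],
    [0, 0, 0]
  ],
  "hand": [0, 0, 0]
}}

```text
t: 19.35
eef_pos: [468.6, 131.7, 146.5]
tcp_rot: [-1.467, 0.697, -0.69]
contact_force: [-2.5, -2.0, 1.6]
grip_width: -0.1
```

Emit:
{"method": "carry_out", "body": {
  "delta_pos": [
    [0.8, 0.63, 0],
    [0, 0, 0],
    [0, 0, 0]
  ],
  "rot": [
    [0, 0, 0],
    [0, 0, 0],
    [0, 0, 0]
  ],
  "hand": [0, 0, 0]
}}

```text
t: 19.73
eef_pos: [468.6, 131.6, 146.4]
tcp_rot: [-1.469, 0.698, -0.689]
contact_force: [-3.9, -2.3, 3.0]
grip_width: -0.0
```

Emit:
{"method": "carry_out", "body": {
  "delta_pos": [
    [0.8, 0.63, 0],
    [0, 0, 0],
    [0, 0, 0]
  ],
  "rot": [
    [0, 0, 0],
    [0, 0, 0],
    [0, 0, 0]
  ],
  "hand": [0, 0, 0]
}}

```text
t: 20.1
eef_pos: [468.6, 131.4, 146.3]
tcp_rot: [-1.471, 0.699, -0.689]
contact_force: [-6.6, -4.8, 4.7]
grip_width: 0.1
```

Emit:
{"method": "carry_out", "body": {
  "delta_pos": [
    [-4, -3.2, 0],
    [-7.75, -6.3, 0],
    [0, 0, 30],
    [0, 0, 50],
    [0, 0, 50],
    [0, 0, 30],
    [0, 0, 0]
  ],
  "rot": [
    [0, 0, 0],
    [0, 0, 0],
    [0, 0, 0],
    [0, 0, 0],
    [0, 0, 0],
    [0, 0, 0],
    [0, 0, 0]
  ],
  "hand": [0, 0, 0, 0, 0, 0, 0]
}}

```text
t: 20.98
eef_pos: [460.4, 124.7, 309.2]
tcp_rot: [-1.461, 0.691, -0.694]
contact_force: [-0.1, 0.8, -0.4]
grip_width: -0.2
```

```bash
python3 - <<'E'
from h import *
from scipy.optimize import brentq
a=np.radians(39.2);x=np.array([np.cos(a),np.sin(a)]);y=np.array([-x[1],x[0]]);M=np.array([531,184])
c=cap('wrist','w16');c2=cap('side','s16');cv2.imwrite('pics/s16c.png',cv2.resize(c2['img'][40:240,200:400,::-1],(600,600),interpolation=cv2.INTER_CUBIC))
s=robot.state();e=s['eef_pos'][:2]-M;print(s['eef_pos'],e@x,e@y,s['contact_force'])
w=load('w13');o,d=ray(w,316,17,True)
def pt(z):
    p=o+d*(z-o[2])/d[2];q=p[:2]-M;return q@x,q@y,z
for z in range(280,325,5):
    X,Y,_=pt(z);print(z,round(X,1),round(Y,1),round(np.hypot(X-100,z-210),1))
E
```

```text
[458.63923511 123.65182109 306.0840778 ] -94.21739338014966 -1.0323648727350114 [ 0.0902123   0.43886102 -0.68438981]
280 40.9 -1.8 91.6
285 39.4 -1.8 96.4
290 37.8 -1.8 101.3
295 36.3 -1.8 106.2
300 34.7 -1.8 111.2
305 33.2 -1.8 116.2
310 31.6 -1.9 121.2
315 30.1 -1.9 126.2
320 28.5 -1.9 131.2
```

View pics/w16.png

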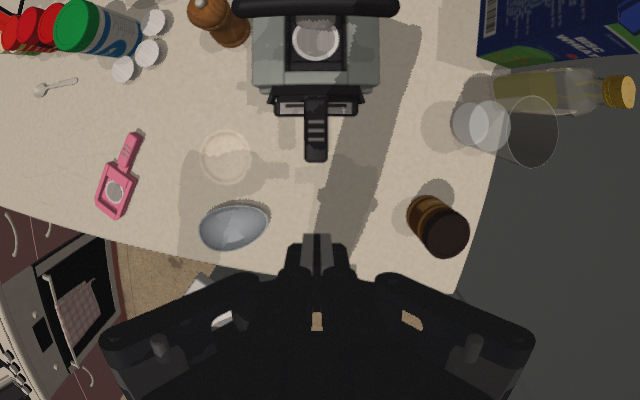

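View pics/s16c.png

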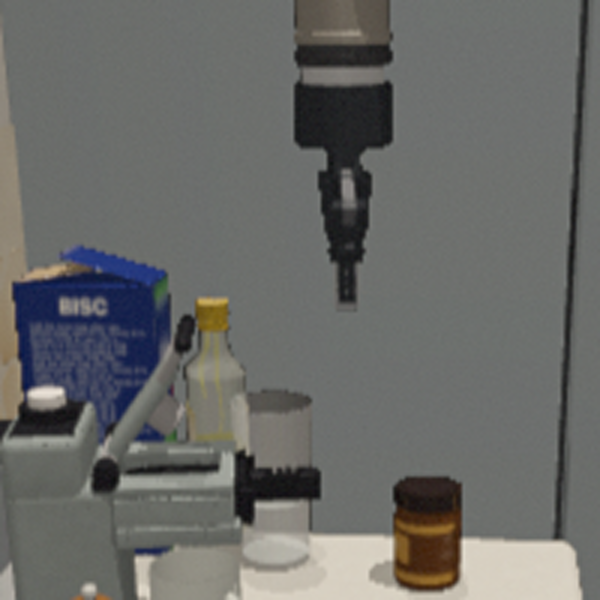

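Emit:
{"method": "carry_out", "body": {
  "delta_pos": [
    [0, 0, 8],
    [30, 24, 0],
    [36, 29, 0],
    [30, 24, 0],
    [3, 3, 0],
    [0, 0, 0],
    [0, 0, 0]
  ],
  "rot": [
    [0, 0, 0],
    [0, 0, 0],
    [0, 0, 0],
    [0, 0, 0],
    [0, 0, 0],
    [0, 0, 0],
    [0, 0, 0]
  ],
  "hand": [0, 0, 0, 0, 0, 0, 0]
}}

```text
t: 21.95
eef_pos: [557.4, 202.9, 315.0]
tcp_rot: [-1.466, 0.696, -0.691]
contact_force: [0.1, -0.3, -0.4]
grip_width: 0.1
```

```bash
python3 - <<'E'
from h import *
a=np.radians(39.2);x=np.array([np.cos(a),np.sin(a)]);y=np.array([-x[1],x[0]]);M=np.array([531,184])
c=cap('wrist','w17');c2=cap('side','s17');cv2.imwrite('pics/s17c.png',cv2.resize(c2['img'][60:220,190:350,::-1],(600,600),interpolation=cv2.INTER_CUBIC))
s=robot.state();e=s['eef_pos'][:2]-M;print(s['eef_pos'],e@x,e@y,s['contact_force'])
E
```

```text
[557.53021687 202.83127615 315.27016737] 32.46136368040577 -2.1746807935563193 [-0.37220774 -0.24639222  0.40191646]
```

View pics/w17.png

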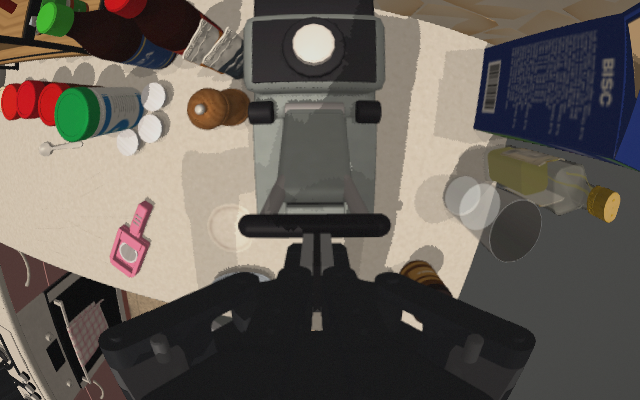

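View pics/s17c.png

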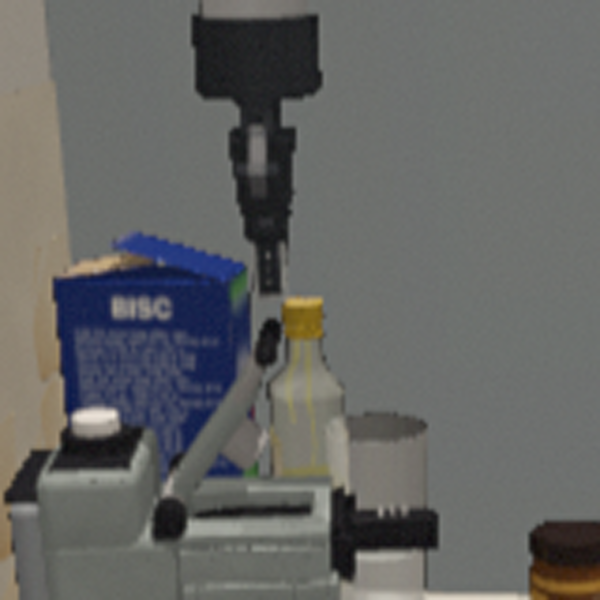

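Emit:
{"method": "carry_out", "body": {
  "delta_pos": [
    [0, 0, -12],
    [0, 0, -8],
    [0, 0, -4],
    [-7.6, -6.2, -7.4],
    [-7.05, -5.75, -8.4],
    [-6.3, -5.1, -9.4],
    [0, 0, 0]
  ],
  "rot": [
    [0, 0, 0],
    [0, 0, 0],
    [0, 0, 0],
    [0, 0, 0],
    [0, 0, 0],
    [0, 0, 0],
    [0, 0, 0]
  ],
  "hand": [0, 0, 0, 0, 0, 0, 0]
}}

```text
t: 22.92
eef_pos: [536.0, 185.2, 264.8]
tcp_rot: [-1.468, 0.697, -0.691]
contact_force: [0.7, -0.6, -0.3]
grip_width: 0.2
```

```bash
python3 - <<'E'
from h import *
a=np.radians(39.2);x=np.array([np.cos(a),np.sin(a)]);y=np.array([-x[1],x[0]]);M=np.array([531,184])
c2=cap('side','s18');cv2.imwrite('pics/s18c.png',cv2.resize(c2['img'][60:220,190:350,::-1],(600,600),interpolation=cv2.INTER_CUBIC))
s=robot.state();e=s['eef_pos'][:2]-M;print(s['eef_pos'],e@x,e@y,s['contact_force'])
E
```

```text
[536.80070358 186.1586175  264.94938353] 5.859532779961557 -1.99340590602104 [ 0.15257517  0.0730494  -0.43170264]
```

View pics/s18c.png

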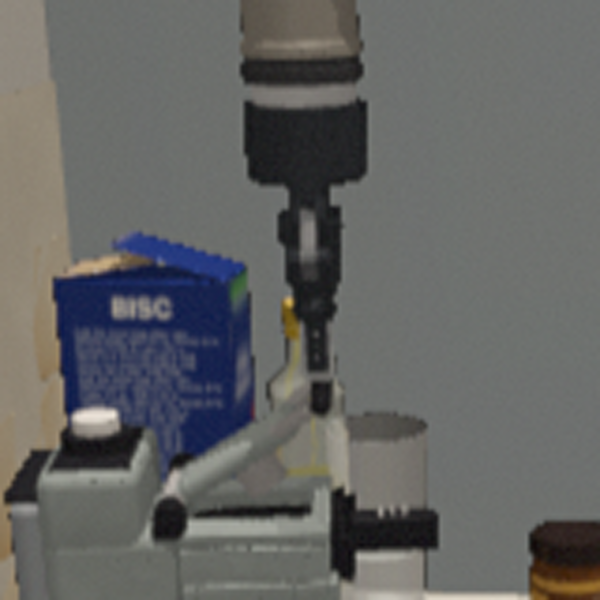

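Emit:
{"method": "carry_out", "body": {
  "delta_pos": [
    [-5.5, -4.5, -10.1],
    [-4.65, -3.8, -10.8],
    [-3.7, -3, -11.3],
    [-2.8, -2.3, -11.9],
    [0, 0, 0]
  ],
  "rot": [
    [0, 0, 0],
    [0, 0, 0],
    [0, 0, 0],
    [0, 0, 0],
    [0, 0, 0]
  ],
  "hand": [0, 0, 0, 0, 0]
}}

```text
t: 23.6
eef_pos: [519.2, 172.6, 219.8]
tcp_rot: [-1.468, 0.698, -0.688]
contact_force: [0.1, -1.0, -0.0]
grip_width: -0.2
```

Emit:
{"method": "carry_out", "body": {
  "delta_pos": [
    [-1.9, -1.5, -8],
    [0, 0, -4],
    [0, 0, 0]
  ],
  "rot": [
    [0, 0, 0],
    [0, 0, 0],
    [0, 0, 0]
  ],
  "hand": [0, 0, 0]
}}

```text
t: 23.98
eef_pos: [518.0, 171.6, 208.9]
tcp_rot: [-1.466, 0.696, -0.689]
contact_force: [-0.2, 0.9, 0.8]
grip_width: -0.3
```

```bash
python3 - <<'E'
from h import *
a=np.radians(39.2);x=np.array([np.cos(a),np.sin(a)]);y=np.array([-x[1],x[0]]);M=np.array([531,184])
c2=cap('side','s19');cv2.imwrite('pics/s19c.png',cv2.resize(c2['img'][100:240,200:340,::-1],(600,600),interpolation=cv2.INTER_CUBIC))
s=robot.state();e=s['eef_pos'][:2]-M;print(s['eef_pos'],e@x,e@y,s['contact_force'])
E
```

```text
[518.18525109 171.65192389 209.07871517] -17.73506497223846 -1.4697767099814196 [-0.39062454  0.20500392  0.82315129]
```

View pics/s19c.png

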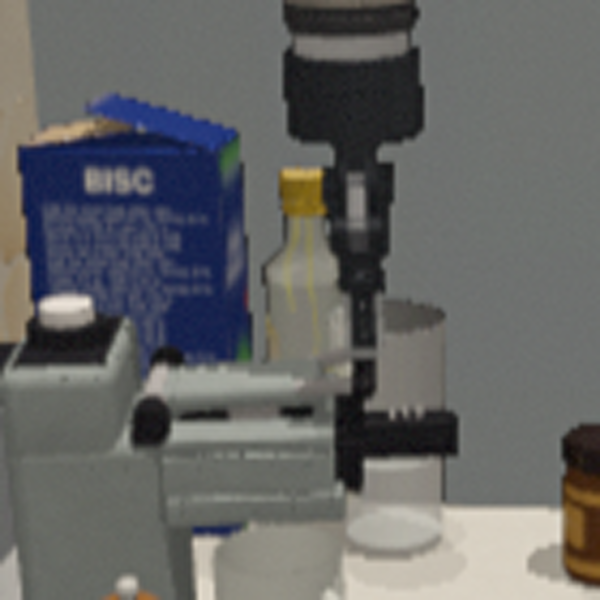

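Emit:
{"method": "carry_out", "body": {
  "delta_pos": [
    [0, 0, -3],
    [0, 0, -2],
    [0, 0, 0]
  ],
  "rot": [
    [0, 0, 0],
    [0, 0, 0],
    [0, 0, 0]
  ],
  "hand": [0, 0, 0]
}}

```text
t: 24.4
eef_pos: [518.3, 171.6, 204.1]
tcp_rot: [-1.466, 0.696, -0.69]
contact_force: [1.2, 0.8, 0.2]
grip_width: -0.1
```

Emit:
{"method": "carry_out", "body": {
  "delta_pos": [
    [0, 0, -2],
    [0, 0, 0],
    [0, 0, 0]
  ],
  "rot": [
    [0, 0, 0],
    [0, 0, 0],
    [0, 0, 0]
  ],
  "hand": [0, 0, 0]
}}

```text
t: 24.78
eef_pos: [518.6, 171.7, 203.6]
tcp_rot: [-1.465, 0.695, -0.691]
contact_force: [-1.2, -1.1, 5.2]
grip_width: -0.2
```

Emit:
{"method": "carry_out", "body": {
  "delta_pos": [
    [0, 0, -2],
    [0, 0, 0],
    [0, 0, 0]
  ],
  "rot": [
    [0, 0, 0],
    [0, 0, 0],
    [0, 0, 0]
  ],
  "hand": [0, 0, 0]
}}

```text
t: 25.15
eef_pos: [518.6, 171.7, 203.3]
tcp_rot: [-1.465, 0.694, -0.692]
contact_force: [-4.9, -1.3, 12.9]
grip_width: -0.0
```

Emit:
{"method": "carry_out", "body": {
  "delta_pos": [
    [0, 0, 10],
    [0, 0, 40],
    [0, 0, 40],
    [0, 0, 10],
    [0, 0, 0]
  ],
  "rot": [
    [0, 0, 0],
    [0, 0, 0],
    [0, 0, 0],
    [0, 0, 0],
    [0, 0, 0]
  ],
  "hand": [0, 0, 0, 0, 0]
}}

```text
t: 25.78
eef_pos: [518.6, 171.8, 300.3]
tcp_rot: [-1.465, 0.695, -0.69]
contact_force: [0.6, 0.5, -1.0]
grip_width: -0.1
```

```bash
python3 - <<'E'
from h import *
a=np.radians(39.2);x=np.array([np.cos(a),np.sin(a)]);y=np.array([-x[1],x[0]]);M=np.array([531,184])
c=cap('wrist','w20');c2=cap('side','s20');cv2.imwrite('pics/s20c.png',cv2.resize(c2['img'][140:260,190:310,::-1],(600,600),interpolation=cv2.INTER_CUBIC))
s=robot.state();e=s['eef_pos'][:2]-M;print(s['eef_pos'],e@x,e@y,s['contact_force'])
E
```

```text
[517.80605337 171.09064507 298.66451656] -18.383666814111006 -1.6650725672704243 [-0.23648617  0.65668527 -0.93512164]
```

View pics/s20c.png

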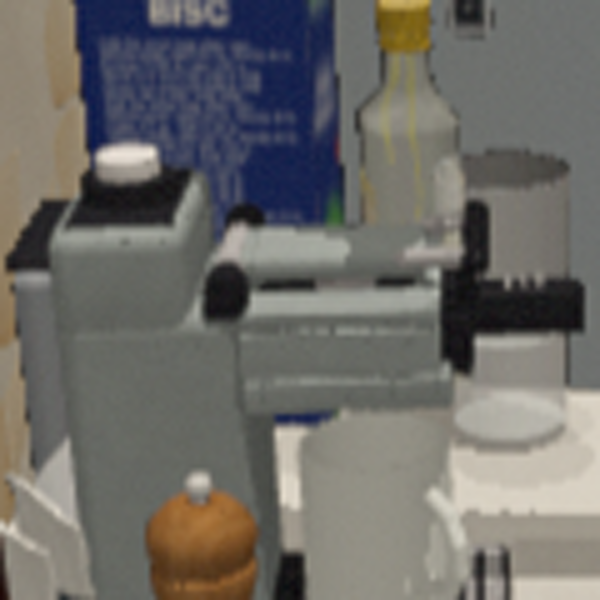

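View pics/w20.png

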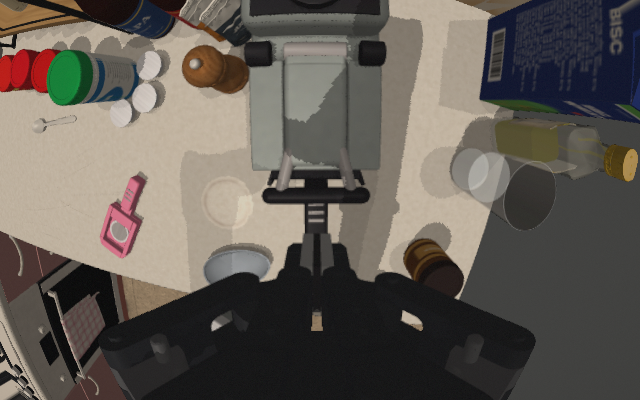

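```bash
python3 - <<'E'
from h import *
a=np.radians(39.2);x=np.array([np.cos(a),np.sin(a)]);y=np.array([-x[1],x[0]]);M=np.array([531,184])
w=load('w20')
for z in (216,223): 
  p=plane(w,316,193,z,True)[:2]-M;print(z,p@x,p@y)
# left bar end: wrist (266,194), side: s20c near end (477,250)
S=lambda u,v:((u+.5)/5+189.5,(v+.5)/5+139.5)
s=load('s20');p,e=tri([ray(w,268,194,True),ray(s,*S(478,248))]);q=p[:2]-M;print('barL',p,e,q@x,q@y)
w7=load('w17')
# button top: two wrist views? w17 px (314,44); side
g=w7['img'].min(2);m=(g>170).astype(np.uint8);m[:, :280]=0;m[:,350:]=0;m[80:]=0
n,l,st,ce=cv2.connectedComponentsWithStats(m);i=1+st[1:,4].argmax();print(st[i],ce[i])
# button top centre in side ~ (127,158) crop
p,e=tri([ray(w7,*ce[i],True),ray(s,*S(128,157))]);q=p[:2]-M;print('btn',p,e,q@x,q@y)
for z in (241,245,250,255,260):
  p=plane(w7,*ce[i],z,True);q=p[:2]-M
  r=plane(w7,ce[i][0]-st[i][2]/2,ce[i][1],z,True)-plane(w7,ce[i][0]+st[i][2]/2,ce[i][1],z,True);print(z,p.round(1),q@x,q@y,'dia',np.linalg.norm(r))
E
```

```text
216 -14.932694196305707 -2.258178662991903
223 -13.034129796092483 -2.2760563216535834
barL [494.09794074 201.22657818 220.09576186] [np.float64(2.9963440116518734), np.float64(2.9963440116519253)] -17.709345250574913 36.6728245995661
[ 294   24   40   39 1212] [313.28547855  42.90924092]
btn [646.66553465 276.64866666 259.27282601] [np.float64(1.4920910550427282), np.float64(1.4920910550428625)] 148.19104079442926 -1.306433592501929
241 [650.8 280.4 241. ] 153.77243550517542 -0.9603828454117099 dia 29.885574310980015
245 [650.1 279.9 245. ] 152.8831942345872 -0.9993547951145301 dia 29.37715709306722
250 [649.3 279.1 250. ] 151.77164264635172 -1.048069732243047 dia 28.741635570676355
255 [648.4 278.4 255. ] 150.6600910581163 -1.0967846693715342 dia 28.106114048285328
260 [647.6 277.6 260. ] 149.54853946988098 -1.1454996065000924 dia 27.470592525894393
```

Emit:
{"method": "carry_out", "body": {
  "delta_pos": [
    [30, 24, 0],
    [38, 31, 0],
    [38, 31, 0],
    [24.5, 20, 0],
    [0, 0, 0],
    [0, 0, 0]
  ],
  "rot": [
    [0, 0, 0],
    [0, 0, 0],
    [0, 0, 0],
    [0, 0, 0],
    [0, 0, 0],
    [0, 0, 0]
  ],
  "hand": [0, 0, 0, 0, 0, 0]
}}

```text
t: 26.62
eef_pos: [648.3, 277.1, 299.1]
tcp_rot: [-1.468, 0.697, -0.689]
contact_force: [-0.4, -0.2, 0.8]
grip_width: -0.3
```

```bash
python3 - <<'E'
from h import *
a=np.radians(39.2);x=np.array([np.cos(a),np.sin(a)]);y=np.array([-x[1],x[0]]);M=np.array([531,184])
c=cap('wrist','w21');c2=cap('side','s21');cv2.imwrite('pics/s21c.png',cv2.resize(c2['img'][70:230,150:310,::-1],(600,600),interpolation=cv2.INTER_CUBIC))
s=robot.state();e=s['eef_pos'][:2]-M;print(s['eef_pos'],e@x,e@y,s['contact_force'],s['joint_pos'])
E
```

```text
[648.5040081  276.41975093 300.80638102] 149.47107420863668 -2.6457996732017515 [-0.51513992  0.01445754  0.25464406] [-0.16669653  0.75008391 -0.72974217  0.71973049  0.48553982  1.79687726
 -1.52052622]
```

View pics/s21c.png

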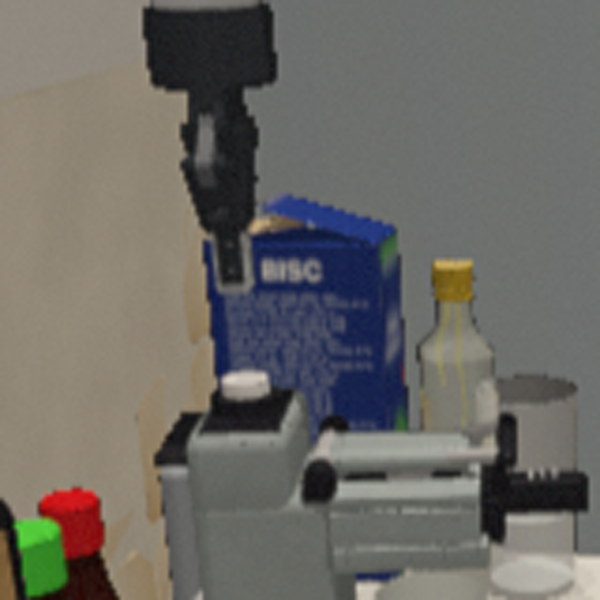

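View pics/w21.png

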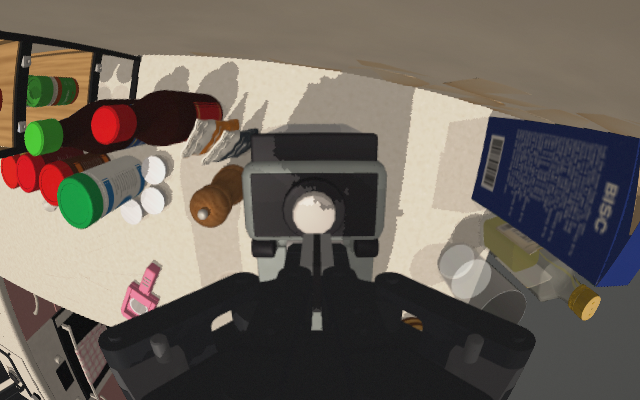

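Emit:
{"method": "carry_out", "body": {
  "delta_pos": [
    [0, 0.8, -20],
    [0, 0, -20],
    [0, 0, -12],
    [0, 0, 0],
    [0, 0, 0]
  ],
  "rot": [
    [0, 0, 0],
    [0, 0, 0],
    [0, 0, 0],
    [0, 0, 0],
    [0, 0, 0]
  ],
  "hand": [0, 0, 0, 0, 0]
}}

```text
t: 27.35
eef_pos: [649.1, 278.3, 249.5]
tcp_rot: [-1.464, 0.695, -0.691]
contact_force: [0.0, -0.1, -0.1]
grip_width: -0.2
```

```bash
python3 - <<'E'
from h import *
c=cap('wrist','w22');c2=cap('side','s22');cv2.imwrite('pics/s22c.png',cv2.resize(c2['img'][120:220,170:270,::-1],(600,600),interpolation=cv2.INTER_CUBIC))
s=robot.state();print(s['eef_pos'],s['contact_force'])
E
```

```text
[649.149782   278.71171221 249.50212537] [-0.934779   -0.26559105  0.18684002]
```

View pics/s22c.png

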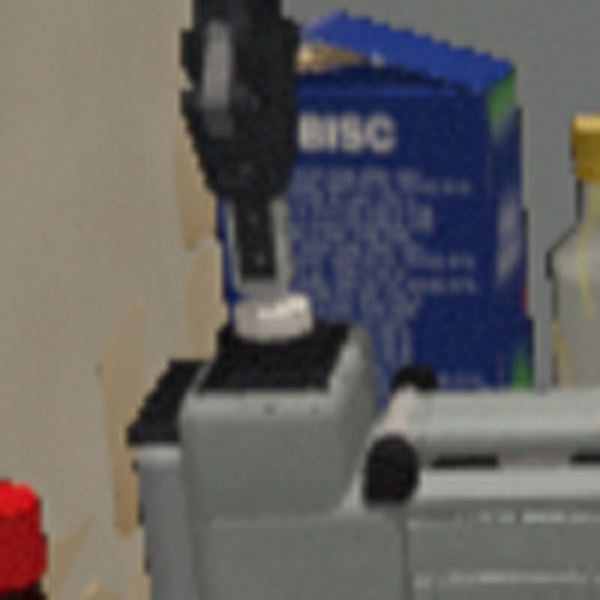

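View pics/w22.png

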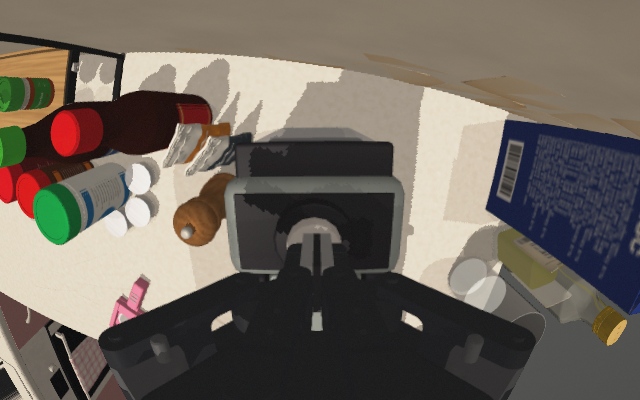

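Emit:
{"method": "carry_out", "body": {
  "delta_pos": [
    [-1.5, -1.2, -4],
    [0, 0, -4],
    [0, 0, 0]
  ],
  "rot": [
    [0, 0, 0],
    [0, 0, 0],
    [0, 0, 0]
  ],
  "hand": [0, 0, 0]
}}

```text
t: 27.82
eef_pos: [647.4, 277.6, 240.8]
tcp_rot: [-1.465, 0.695, -0.69]
contact_force: [-0.3, 0.7, 3.4]
grip_width: 0.0
```

Emit:
{"method": "carry_out", "body": {
  "delta_pos": [
    [0, 0, -3],
    [0, 0, 0],
    [0, 0, 0]
  ],
  "rot": [
    [0, 0, 0],
    [0, 0, 0],
    [0, 0, 0]
  ],
  "hand": [0, 0, 0]
}}

```text
t: 28.2
eef_pos: [647.5, 277.6, 238.5]
tcp_rot: [-1.464, 0.695, -0.69]
contact_force: [-0.5, -0.5, 5.5]
grip_width: 0.4
```

Emit:
{"method": "carry_out", "body": {
  "delta_pos": [
    [0, 0, -3],
    [0, 0, 0],
    [0, 0, 0]
  ],
  "rot": [
    [0, 0, 0],
    [0, 0, 0],
    [0, 0, 0]
  ],
  "hand": [0, 0, 0]
}}

```text
t: 28.58
eef_pos: [647.5, 277.6, 238.3]
tcp_rot: [-1.462, 0.694, -0.692]
contact_force: [-3.6, -1.3, 13.0]
grip_width: 0.1
```

Emit:
{"method": "carry_out", "body": {
  "delta_pos": [
    [0, 0, 0],
    [0, 0, 10],
    [0, 0, 30],
    [0, 0, 40],
    [0, 0, 20],
    [-30, -24, 0],
    [-38, -31, 0],
    [-38, -31, 0],
    [-38, -31, 0],
    [0, 0, 0]
  ],
  "rot": [
    [0, 0, 0],
    [0, 0, 0],
    [0, 0, 0],
    [0, 0, 0],
    [0, 0, 0],
    [0, 0, 0],
    [0, 0, 0],
    [0, 0, 0],
    [0, 0, 0],
    [0, 0, 0]
  ],
  "hand": [0, 0, 0, 0, 0, 0, 0, 0, 0, 0]
}}

```text
t: 29.82
eef_pos: [501.0, 156.5, 333.4]
tcp_rot: [-1.471, 0.699, -0.694]
contact_force: [0.4, 0.3, -0.5]
grip_width: 0.5
```

```bash
python3 - <<'E'
from h import *
c=cap('wrist','w23');c2=cap('side','s23');cv2.imwrite('pics/s23c.png',cv2.resize(c2['img'][130:290,190:350,::-1],(600,600),interpolation=cv2.INTER_CUBIC))
s=robot.state();print(s['eef_pos'],s['contact_force'])
a=np.radians(39.2);x=np.array([np.cos(a),np.sin(a)]);M=np.array([531,184])
E
```

```text
[503.6057605  159.45661784 334.07204513] [ 0.61934955  0.7383585  -0.56938426]
```

View pics/s23c.png

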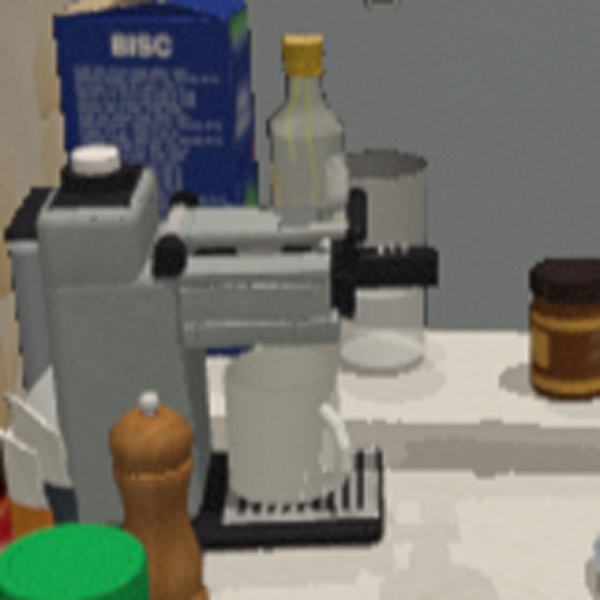

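View pics/w23.png

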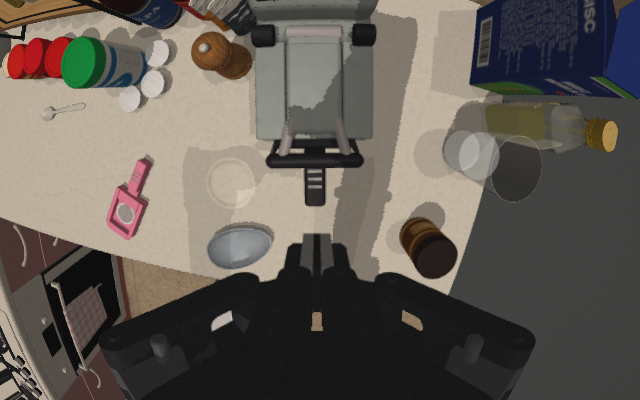

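```bash
python3 - <<'E'
from h import *
a=np.radians(39.2);x=np.array([np.cos(a),np.sin(a)]);y=np.array([-x[1],x[0]]);M=np.array([531,184])
s=load('s23');
def W(xm,ym,z): p=M+x*xm+y*ym; return np.array([p[0],p[1],z])
im=s['img'][165:225,255:315,::-1];im=cv2.resize(im,(600,600),interpolation=cv2.INTER_CUBIC)
im=cv2.convertScaleAbs(im,alpha=2)
def dot(p,c):
    q=proj(s,p);cv2.circle(im,(int((q[0]-254.5)*10),int((q[1]-164.5)*10)),4,c,-1)
for th,c in ((0,(0,0,255)),(0.06,(0,255,0))):
    ph=th+np.arcsin(6/118)
    for ym in (43.5,-46.5): dot(W(100-118*np.cos(ph),ym,210+118*np.sin(ph)),c)
dot(W(0,52,200),(255,0,0));dot(W(0,52,147),(255,0,0));dot(W(-71,9,165),(255,0,255));dot(W(-71,9,191),(255,0,255))
cv2.imwrite('pics/chk.png',im)
E
```

```text
(no output)
```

View pics/chk.png

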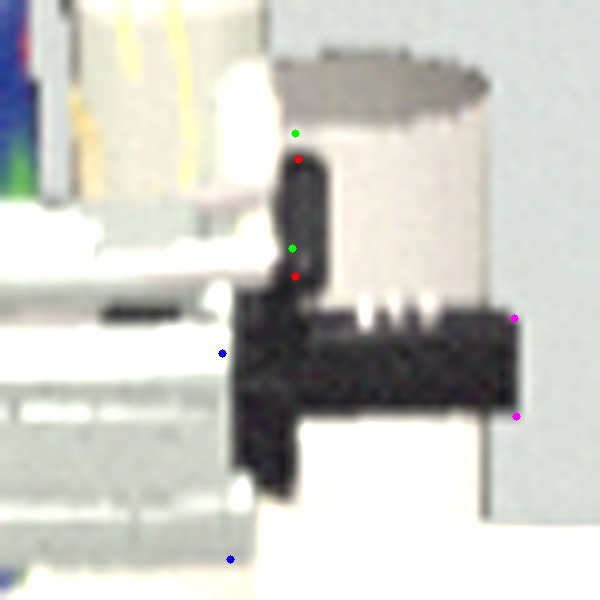

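```bash
python3 - <<'E'
from h import *
print(robot.sign_off())
E
```

```text
the job is handed in; nothing more can be done
None
```

The job is done and handed in at about 30 s of the 64 s allowed; `sign_off` gave no verdict. I put the black pod holder about 70 mm into the slot and let go of it. I then pushed it by the end of its grip until it stopped, at about 8 N. Next I swung the lever down to its hard stop at about 13 N, pressed the start button until it bottomed at about 13 N, and moved the arm clear.

**Last checks (side and wrist pictures after the arm had withdrawn):**
- **Holder:** the end of its grip appears where a fully home holder should be.
- **Lever:** the cross bar lies on its expected closed position, well below the 0.06 rad limit.
- **Button:** it looks up again.
- **Mug, jar and mill:** the mug stands under the spout, and the honey jar and pepper mill look undisturbed.
- **Robot:** it touches nothing; the wrist force reads about 0.

**What failed or disagreed:**
- **First grasp:** it closed above the grip. The real fingertips sit about 19 mm behind the reported TCP, not 19 mm ahead as stated, so I worked with that offset afterwards.
- **First insertion:** the nose caught on the slot's lip at about 6 N. I backed off, raised and levelled the holder, and it then slid in without resistance.
- **Side offset:** the top and wrist cameras disagreed by about 2 mm sideways.
- **Bar height:** one triangulation put the bar about 4 mm too high with a 3 mm residual. The press stop and the side-view overlay both showed it fully down.

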